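Kit the nickel hardware into its shadow-cut trays

TASK

Put away the four bright nickel pieces: seat the spanner, the socket and the corner bracket each flat on the yellow floor of the foam tray cut to its own outline, and lay the eyebolt flat in the white dish, well towards the middle. Leave the black socket and the orange tape measure where they are.

Things in the scene. Friction and masses are not known exactly. Their poses are not given: they have to be found in the camera images.
- spanner: Nickel double-ended cranked ring spanner, loose, lying along its own x, 116 long, 24 wide, about 160 g. Ring ends: discs of 24 diameter, 12 high, centred 46 each side of the origin. Between them the bar is raised: 12 wide (y), 56 long (x), from 13 to 22 above the underside: grip it across y at the middle. Origin at the centre of the underside, z up. Either way round fits the tray.
- socket: Bright nickel round socket, loose, standing upright, 50 diameter narrowing to 47 above 30, 45 high, about 280 g; a dark square drive recess on top. Origin at the centre of the underside.
- bracket: Nickel L-shaped corner bracket, loose, lying flat, about 180 g. Flat L plate 6 thick: one arm spans x -26 to 38 and y -18 to 4, the other x -26 to -4 and y 4 to 46 (own frame, mm). A flange 8 thick (y -4 to 4), x -22 to 30, stands on the first arm up to 34 above the underside: grip it across y at x = 0. Origin at the underside below the flange, close to the centre of mass, z up.
- eyebolt: Nickel eyebolt, loose, lying flat along its own x, 12 thick, 96 long, about 130 g. Shank 12 diameter from x -48 to 4; ring of 50 outer and 26 inner diameter centred at x = 23. Origin at the underside, midway along its length, z up; grip the shank across y at about x = -5 (centre of mass at about x = 9).
- spanner_tray: Tray fixed to the bench, dark foam 13 mm high over a yellow 4 mm floor, so the cavity is 9 mm deep with a yellow bottom. Outside 158 (x) by 66 (y). Straight slot 132 (x) by 40 (y). Origin at the centre of its underside: the spanner seats with its origin above this one and its x along this x.
- socket_tray: Tray fixed to the bench, dark foam 13 mm high over a yellow 4 mm floor, so the cavity is 9 mm deep with a yellow bottom. Outside 94 by 94. Round cavity of 66 diameter. Origin at the centre of its underside: the socket's place.
- bracket_tray: Tray fixed to the bench, dark foam 13 mm high over a yellow 4 mm floor, so the cavity is 9 mm deep with a yellow bottom. Outside 106 by 106 (x -47 to 59, y -39 to 67 in its own frame, mm). L-shaped cavity, arms 38 wide and 80 long, 8 clear all round the bracket. Origin at the underside: the bracket seats with its origin above this one and its x and y axes the same way as these (one way round only).
- dish: Round white ceramic dish on the bench, does not move; 138 outer diameter at the rim, 124 at the foot, 22 high, wall 4, flat inner floor 5 above its underside and about 116 across. Origin at the centre of its underside. The eyebolt lies in it at any yaw with its middle near the dish's middle.
- black_socket: Bystander: black socket of the same shape and size as the nickel one (50 diameter, 45 high), loose, with a light grey square on top. To be left alone. Origin at the centre of its underside.
- tape_measure: Bystander: stubby orange tape measure lying on its side, loose, 64 by 60 and 36 high. To be left alone. Origin at the centre of its underside.
There are look-alikes about, which are no part of the job. Leave any brown or pink look-alike of the spanner alone.

How it is judged:
By the outcome, as a careful person would: the job done as asked, in the order asked, and still so for the second after the job is handed in, with the robot touching nothing.
It also fails if it takes over 109 s, if anything falls off the work surface, if the arm or the gripper's body presses on something with over 40 N, if the wrist force passes 120 N, or if a joint passes its speed limit or range.

ROBOT

A 6-joint arm with a two-finger parallel gripper is mounted at the origin on the work surface. World frame = base frame: x ahead of the robot, y to its left, z up, the work surface at z = 0. Lengths are in m, angles in rad, forces in N, time in s.
With the tool pointing down it reaches from about 0.35 to 0.875 m from the base axis. Payload 15.5 kg.
Tool frame: the origin (TCP) lies between the finger pads; the fingertips stand 25 mm ahead of it and the grasp point (between the pads) lies 6 mm ahead of it (finger_overhang is the distance from the TCP to the fingertips, in m); y points along the fingers, z is the direction in which the jaws open and shut, and the axes are right-handed (so a half turn about y gives the same grasp; the last joint's range is limited). The gripper opens to 85 mm and grips with 20 to 120 N. Pads are 22 mm wide; open, the fingers measure 114 mm over their backs; the gripper's body (76 mm by 85 mm) begins 54 mm behind the grasp point. The pads swing forward as they close: fully open they stand 13 mm farther back than shut.
Start: joints at [-0.096, 0.494, 1.345, -0, 1.302, -0.096], TCP at [0.625, 0, 0.256] pointing down, gripper open.
Joint ranges: [-2.91, 2.91], [-0.82, 2.16], [0.22, 2.67], [-1.22, 4.37], [0.12, 2.79], [-3.08, 3.08]. Speed limits (rad/s): [1.89, 1.89, 2.57, 3.01, 3.01, 3.01].

INTERFACE

Orientations are given as a unit quaternion [w, x, y, z].
In Python, from rig import * gives the robot as it stands.
- The arm moves only by the shell command python3 -m inch 'ROWS' [OPENING] [FORCE]. ROWS is JSON, a list of rows, each an object of numbers: "tx", "ty", "tz": the shift along the world's x, y, z in cm; "ax", "ay", "az": the turn, a rotation vector about the world's x, y, z in units of 10 degrees (1.0 is 10 degrees). In form: [{"tx": .., "ty": .., "tz": .., "ax": .., "ay": .., "az": ..}, ...]. A call has exactly 8 rows; each row shifts and turns the commanded pose from where the row before left it; what a row does not reach is not made up. A row lasts 1/8 s, in which the tool goes at most 62.5 mm and 10.7 degrees, less where a joint would pass 70% of its speed; a pose out of reach is approached as far as the arm can. A call with a gripper value outside its range is refused whole. OPENING is the opening, from 0 (shut) to 1 (fully open), set as the call begins (- or left out, the last holds). The fingers move at their own pace and stop on an object; FORCE is the grip in N (left out, the last holds). Time passes only in rows, so rows that do not move let the fingers close, or fill a call up. It gives the time, the measured TCP pose, the force and the opening at its end, in the units of the state.
- read_state(): the state, without advancing time (a new reading comes with each control period).
- camera(name): name is "scene" or "side" or "wrist"; returns the picture (384x512x3 uint8, red, green, blue); there is no depth.
- camera_info(name): a dict with "fx", "fy", "cx", "cy" (pixels), "cam_to_world" (4x4, takes a point from camera to world coordinates). Camera axes: x right, y down, z forward; pixel columns grow to the right and rows downward; lengths in m; the calibration is good to about 2 mm. A picture is of the moment at which its call begins: read the wrist's pose just before it. camera_info takes no time and is no camera call; for the wrist camera it gives the pose at the moment of the call.
- finish_job(): hands the job in, once; it reports no verdict.
The state is a dict: "clock": time; "joints": joint angles; "qvel": joint speeds; "effort": joint torques, N m; "position": TCP position; "tcp_rot": TCP orientation; "contact_force": force on the tool from outside, world axes, zero at the start; "ft_torque": the same for the moment, N m; "width": opening from 0.0 (shut) to 1.0 (fully open).
Only numpy, scipy, OpenCV 4.12 (cv2) and the standard library are available. Lean on these libraries where they do the work, as an engineer would, in place of code of your own. Each camera call takes 0.05 s, during which the arm holds its last target.

## Working session

There is one attempt and no reset: what is moved stays moved. The work goes in short steps, Python scripts to look and compute and a shell command to move; the robot and the scene stay as the last step left them, time stands still between calls to the robot, and variables do not carry over. Pictures are saved under pics/ and viewed, and the job is handed in when it is done.

```bash
ls; mkdir -p pics
python3 - <<'E'
from rig import *
import cv2
for n in ("scene","side","wrist"):
    i=camera_info(n); print(n,i)
    cv2.imwrite(f"pics/{n}0.png",camera(n)[:,:,::-1])
print(read_state())
E
```

```text
pics
scene {'fx': 408.2720758146539, 'fy': 408.2720758146539, 'cx': 262.3012923421489, 'cy': 198.77283757161007, 'cam_to_world': array([[-0.07135554,  0.59786725, -0.79841289,  1.41362773],
       [ 0.99738129,  0.05222686, -0.0500292 ,  0.06343955],
       [ 0.01178778, -0.79989193, -0.60002828,  0.76211129],
       [ 0.        ,  0.        ,  0.        ,  1.        ]])}
side {'fx': 385.23458396821087, 'fy': 385.23458396821087, 'cx': 254.32277638159547, 'cy': 191.14796478990002, 'cam_to_world': array([[ 0.72232368, -0.40744523,  0.55878161, -0.11471866],
       [-0.69137021, -0.406775  ,  0.59711082, -0.57853213],
       [-0.01599156, -0.81763224, -0.57551871,  0.5892702 ],
       [ 0.        ,  0.        ,  0.        ,  1.        ]])}
wrist {'fx': 268.2702494504476, 'fy': 268.2702494504476, 'cx': 260.4821265258429, 'cy': 195.77497546232988, 'cam_to_world': array([[ 0.99999791,  0.00152916, -0.00135544,  0.62503735],
       [ 0.0010208 , -0.94845668, -0.31690517,  0.08215607],
       [-0.00177018,  0.31690313, -0.94845626,  0.37327341],
       [ 0.        ,  0.        ,  0.        ,  1.        ]])}
{'clock': 0.15, 'joints': array([-9.55311873e-02,  4.94075662e-01,  1.34597728e+00, -8.63776950e-06,
        1.30247867e+00, -9.54958532e-02]), 'qvel': array([-5.11809884e-05, -2.42517146e-03, -2.31824542e-03, -6.29460759e-04,
       -6.65837337e-04, -9.30672873e-04]), 'effort': array([ 4.76028199e-04, -8.82539248e+01, -3.84067369e+01, -1.70366275e-04,
        7.04737889e-03, -2.97315989e-05]), 'position': array([6.24757550e-01, 4.34463016e-06, 2.55819220e-01]), 'tcp_rot': array([ 0.49977813, -0.50020524,  0.50026239, -0.49975402]), 'contact_force': array([ 0.65472957, -0.55037723, -0.53795483]), 'ft_torque': array([-0.05220116,  0.00286061, -0.01393678]), 'width': 0.9994080852032786}
```

View pics/scene0.png

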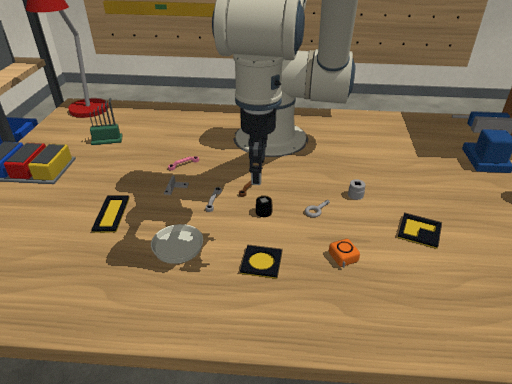

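View pics/side0.png

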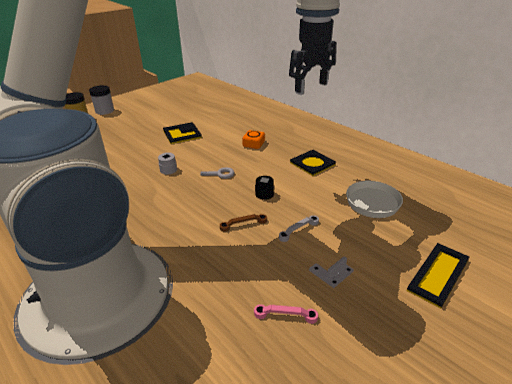

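View pics/wrist0.png

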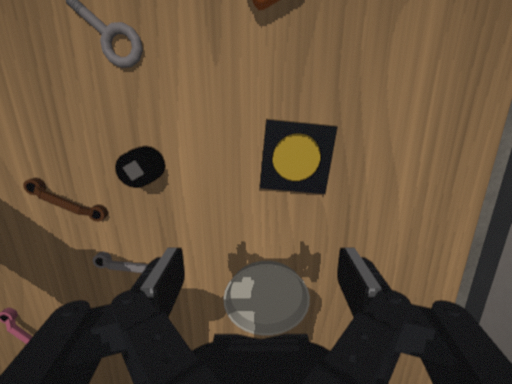

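```bash
cat > h.py <<'E'
import numpy as np, cv2
from rig import *
def bp(info,u,v,z):
    T=info["cam_to_world"]; d=T[:3,:3]@np.array([(u-info["cx"])/info["fx"],(v-info["cy"])/info["fy"],1.])
    o=T[:3,3]; return (o+d*(z-o[2])/d[2])
def pj(info,P):
    T=info["cam_to_world"]; p=(np.atleast_2d(P)-T[:3,3])@T[:3,:3]
    return np.c_[p[:,0]/p[:,2]*info["fx"]+info["cx"],p[:,1]/p[:,2]*info["fy"]+info["cy"]]
def crop(img,u,v,w,h,s,fn):
    u=int(u);v=int(v)
    c=img[max(v,0):v+h,max(u,0):u+w]; cv2.imwrite(fn,cv2.resize(c[:,:,::-1],None,fx=s,fy=s,interpolation=cv2.INTER_CUBIC))
def tool():
    s=read_state(); from scipy.spatial.transform import Rotation as R
    q=s["tcp_rot"]; M=R.from_quat([q[1],q[2],q[3],q[0]]).as_matrix()
    return s,M
E
python3 - <<'E'
from h import *
i=camera_info("scene")
for n,u,v,z in [("pink",183,162,.01),("bracket",175,185,.006),("spanner",213,199,.015),("brown",245,188,.015),("black",263,200,.045),("eyebolt",317,210,.012),("socket",357,184,.045),("btray",419,230,.013),("tape",344,245,.036),("stray",262,261,.004),("dish",178,235,.022),("sptray",110,213,.004)]:
    p=bp(i,u,v,z); print(n,p[:2].round(3),round(float(np.hypot(*p[:2])),3))
s,M=tool(); print(M.round(2))
im=cv2.imread("pics/scene0.png")[:,:,::-1]
crop(im,80,140,200,150,4,"pics/c1.png")
crop(im,240,140,200,150,4,"pics/c2.png")
E
```

```text
pink [ 0.224 -0.289] 0.366
bracket [ 0.358 -0.285] 0.458
spanner [ 0.434 -0.148] 0.458
brown [ 0.368 -0.057] 0.372
black [0.465 0.006] 0.465
eyebolt [0.457 0.166] 0.486
socket [0.358 0.29 ] 0.461
btray [0.524 0.448] 0.689
tape [0.628 0.227] 0.668
stray [0.671 0.018] 0.671
dish [ 0.611 -0.213] 0.647
sptray [ 0.513 -0.44 ] 0.676
[[-0. -0.  1.]
 [-1.  0. -0.]
 [-0. -1. -0.]]
```

View pics/c1.png

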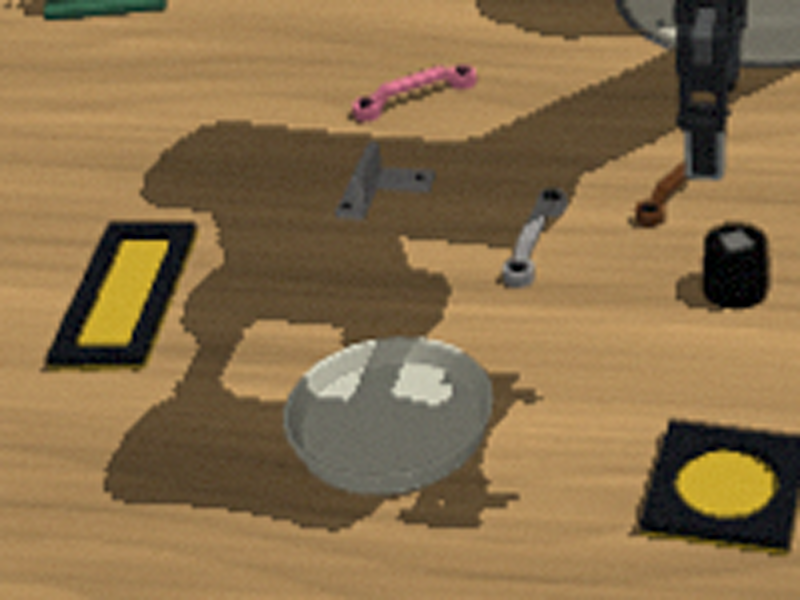

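View pics/c2.png

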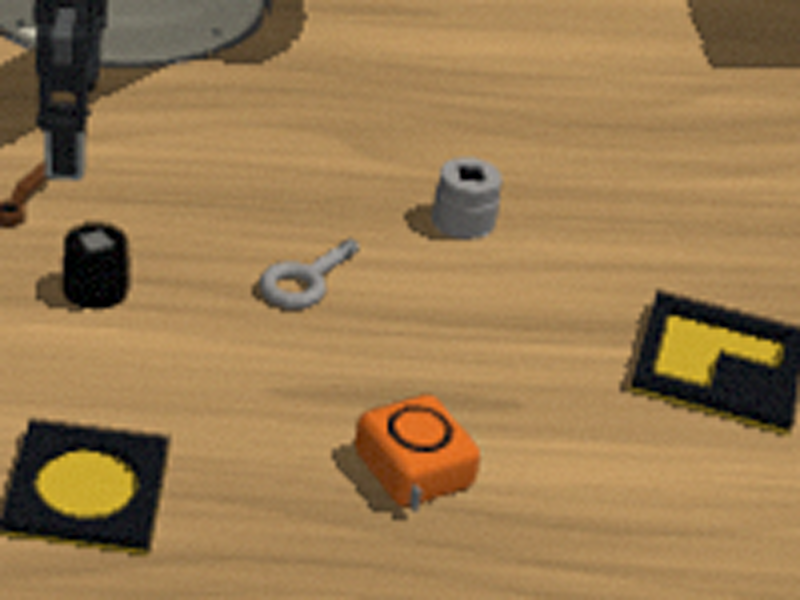

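```bash
python3 -m inch '[{"tx":-2.2,"ty":-4,"tz":1.5},{"tx":-2.2,"ty":-4,"tz":1.5},{"tx":-2.2,"ty":-4,"tz":1.5},{"tx":-2.2,"ty":-4,"tz":1.5},{"tx":-2.2,"ty":-4,"tz":1.5},{"tx":-2.2,"ty":-4,"tz":1.5},{"tx":-2.2,"ty":-4,"tz":1.5},{}]'
python3 - <<'E'
from h import *
import pickle
i=camera_info("wrist"); im=camera("wrist"); j=camera_info("wrist")
print(i["cam_to_world"].round(3)[:3,3],j["cam_to_world"].round(3)[:3,3])
pickle.dump((j,im),open("w1.pkl","wb"))
crop(im,0,0,512,384,1.5,"pics/w1.png")
E
```

```text
[0.625 0.082 0.373] [0.625 0.082 0.373]schema error: expected keys tx, ty, tz, ax, ay, az
```

View pics/w1.png

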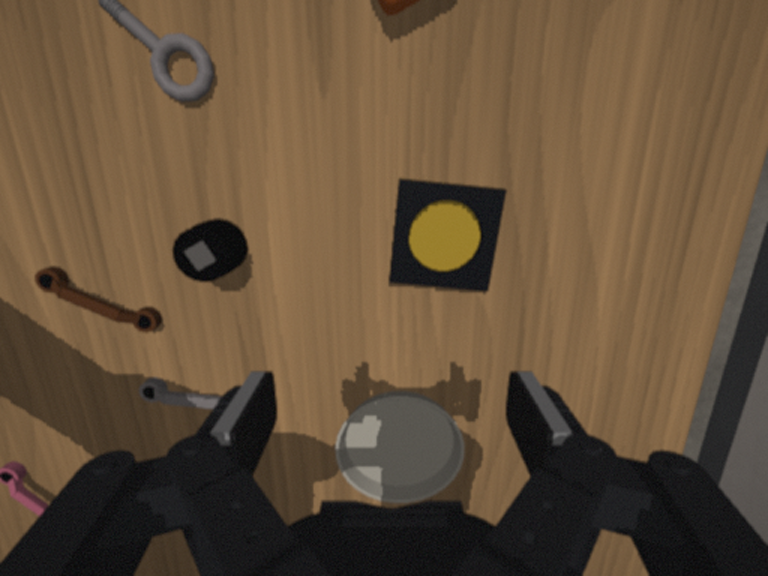

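```bash
mv w1.pkl w0.pkl; python3 -m inch '[{"tx":-2.2,"ty":-4,"tz":1.5,"ax":0,"ay":0,"az":0},{"tx":-2.2,"ty":-4,"tz":1.5,"ax":0,"ay":0,"az":0},{"tx":-2.2,"ty":-4,"tz":1.5,"ax":0,"ay":0,"az":0},{"tx":-2.2,"ty":-4,"tz":1.5,"ax":0,"ay":0,"az":0},{"tx":-2.2,"ty":-4,"tz":1.5,"ax":0,"ay":0,"az":0},{"tx":-2.2,"ty":-4,"tz":1.5,"ax":0,"ay":0,"az":0},{"tx":-2.2,"ty":-4,"tz":1.5,"ax":0,"ay":0,"az":0},{"tx":0,"ty":0,"tz":0,"ax":0,"ay":0,"az":0}]'
python3 - <<'E'
from h import *
import pickle
i=camera_info("wrist"); im=camera("wrist"); j=camera_info("wrist")
print(i["cam_to_world"].round(3)[:3,3],j["cam_to_world"].round(3)[:3,3])
pickle.dump((i,im),open("w1.pkl","wb"))
crop(im,0,0,512,384,1.5,"pics/w1b.png")
E
```

```text
clock: 1.2
position: [0.47, -0.2825, 0.3623]
tcp_rot: [-0.499, 0.499, -0.5, 0.501]
contact_force: [0.9, 0.0, -0.3]
width: 0.999
[ 0.47 -0.2   0.48] [ 0.471 -0.199  0.479]
```

View pics/w1b.png

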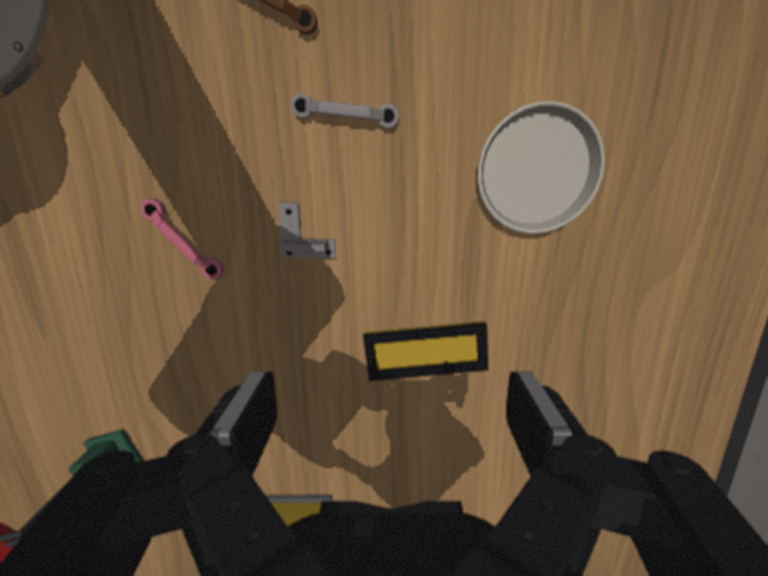

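Run:
```python
from h import *
import pickle
i,im=pickle.load(open("w1.pkl","rb"))
crop(im,180,50,100,75,8,"pics/w1_sp.png")
crop(im,235,205,100,60,8,"pics/w1_tr.png")
crop(im,170,125,80,60,10,"pics/w1_br.png")
```

```text
(no output)
```

View pics/w1_sp.png

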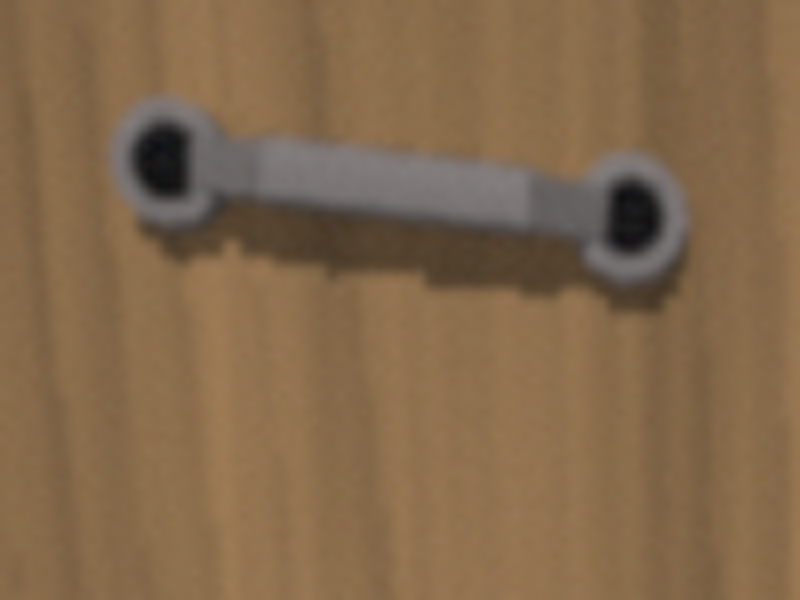

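View pics/w1_tr.png

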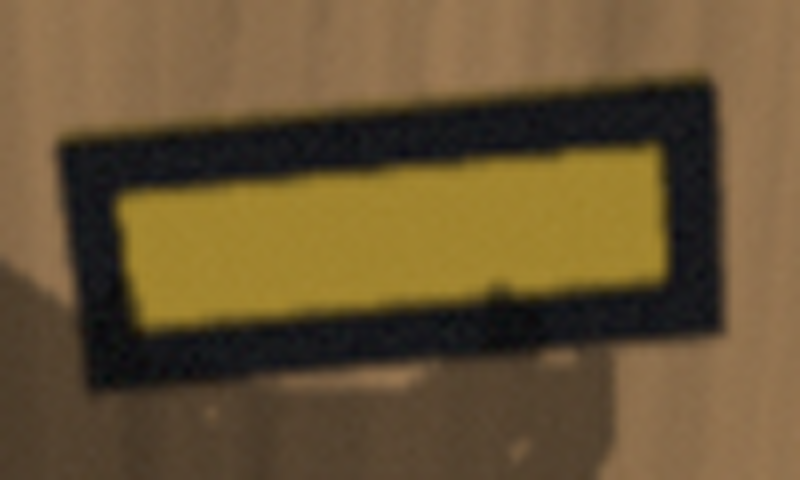

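View pics/w1_br.png

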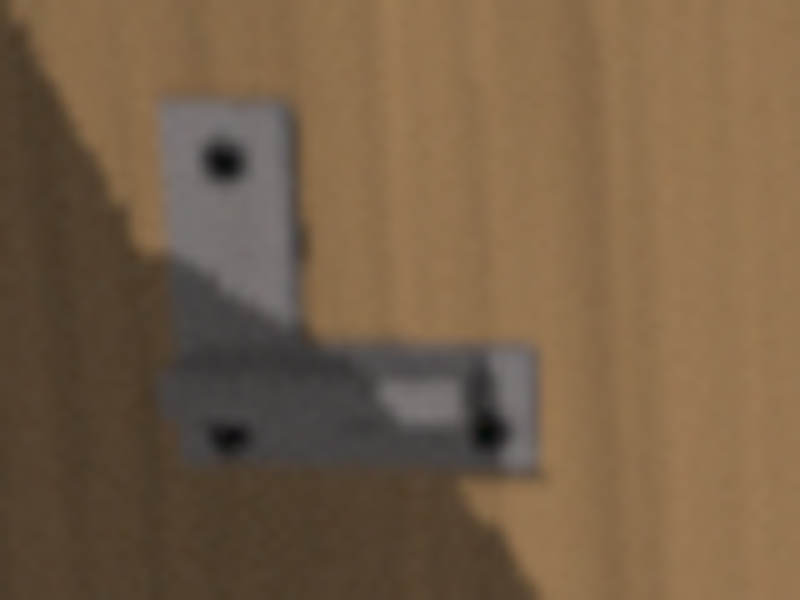

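```bash
cat >> h.py <<'E'
from scipy.optimize import least_squares
def fit(infos_uv, obj, x0):
    """infos_uv: list of (info, [(u,v)..], [(x,y,z)..]) ; pose x,y,yaw"""
    def P(x,o):
        o=np.array(o,float); c,s=np.cos(x[2]),np.sin(x[2])
        return np.c_[x[0]+c*o[:,0]-s*o[:,1],x[1]+s*o[:,0]+c*o[:,1],o[:,2]]
    f=lambda x: np.concatenate([(pj(i,P(x,o))-np.array(uv)).ravel() for i,uv,o in infos_uv])
    r=least_squares(f,x0); return r.x, np.sqrt((r.fun**2).mean())
def uc(pts,u0,v0,s): return [(u0+(x+.5)/s-.5, v0+(y+.5)/s-.5) for x,y in pts]
E
python3 - <<'E'
from h import *
import pickle
i,im=pickle.load(open("w1.pkl","rb"))
show=lambda n,r: print(n,(r[0][:2]*1000).round(1),np.degrees(r[0][2]).round(1),"rms px",r[1].round(2))
sp=fit([(i,uc([(165,162),(635,218)],180,50,8),[(-.046,0,.010),(.046,0,.010)])],None,[.43,-.15,0]); show("spanner",sp)
q=uc([(60,142),(712,80),(722,330),(92,390)],235,205,8)
tr=fit([(i,q,[(-.079,.033,.013),(.079,.033,.013),(.079,-.033,.013),(-.079,-.033,.013)])],None,[.51,-.44,0]); show("sptray",tr)
q=uc([(160,100),(290,100),(538,345),(538,468),(185,465)],170,125,10)
br=fit([(i,q,[(-.026,.046,.006),(-.004,.046,.006),(.038,.004,.006),(.038,-.018,.006),(-.026,-.018,.006)])],None,[.36,-.28,0]); show("bracket",br)
p=bp(i,540/1.5,167/1.5,.022); print("dish",p)
E
```

```text
spanner [ 421.3 -151. ] -6.4 rms px 0.5
sptray [ 515.2 -435.5] 5.9 rms px 0.61
bracket [ 366.  -293.7] -1.1 rms px 0.18
dish [ 0.63251201 -0.20931286  0.022     ]
```

```bash
python3 -m inch '[{"tx":-0.6,"ty":1.65,"tz":-2,"ax":0,"ay":0,"az":-1.05},{"tx":-0.6,"ty":1.65,"tz":-2,"ax":0,"ay":0,"az":-1.05},{"tx":-0.6,"ty":1.65,"tz":-2,"ax":0,"ay":0,"az":-1.05},{"tx":-0.6,"ty":1.65,"tz":-2,"ax":0,"ay":0,"az":-1.05},{"tx":-0.6,"ty":1.65,"tz":-2,"ax":0,"ay":0,"az":-1.05},{"tx":-0.6,"ty":1.65,"tz":-2,"ax":0,"ay":0,"az":-1.05},{"tx":-0.6,"ty":1.65,"tz":-2,"ax":0,"ay":0,"az":-1.05},{"tx":-0.6,"ty":1.65,"tz":-2,"ax":0,"ay":0,"az":-1.05}]' 0.5 60
python3 -m inch '[{"tx":0,"ty":0,"tz":-2,"ax":0,"ay":0,"az":-0.62},{"tx":0,"ty":0,"tz":-2,"ax":0,"ay":0,"az":-0.62},{"tx":0,"ty":0,"tz":-2,"ax":0,"ay":0,"az":0},{"tx":0,"ty":0,"tz":0,"ax":0,"ay":0,"az":0},{"tx":0,"ty":0,"tz":0,"ax":0,"ay":0,"az":0},{"tx":0,"ty":0,"tz":0,"ax":0,"ay":0,"az":0},{"tx":0,"ty":0,"tz":0,"ax":0,"ay":0,"az":0},{"tx":0,"ty":0,"tz":0,"ax":0,"ay":0,"az":0}]'
python3 - <<'E'
from h import *
import pickle
s,M=tool(); print(s["position"],s["joints"].round(2),M.round(3))
i=camera_info("wrist"); im=camera("wrist")
pickle.dump((i,im),open("w2.pkl","wb"))
print(pj(i,[s["position"]+M[:,1]*.025]), pj(i,[[.4213,-.151,0.022]]))
crop(im,0,0,512,384,1.5,"pics/w2.png")
try: print(finger_overhang)
except Exception as e: print(e)
E
```

```text
clock: 2.25
position: [0.4228, -0.1464, 0.2004]
tcp_rot: [0.035, -0.035, 0.706, -0.706]
contact_force: [0.8, -0.5, -1.0]
width: 0.499
clock: 3.25
position: [0.4231, -0.1481, 0.1415]
tcp_rot: [0.039, -0.04, -0.706, 0.706]
contact_force: [-0.7, -0.8, 0.7]
width: 0.498
[ 0.42309997 -0.14805747  0.1415481 ] [-0.47  0.42  1.9   0.    0.82  1.21] [[-0.994  0.    -0.111]
 [ 0.111 -0.    -0.994]
 [-0.001 -1.     0.   ]]
[[261.37679487 249.33774038]] [[264.36227809 199.58532706]]
0.025
```

View pics/w2.png

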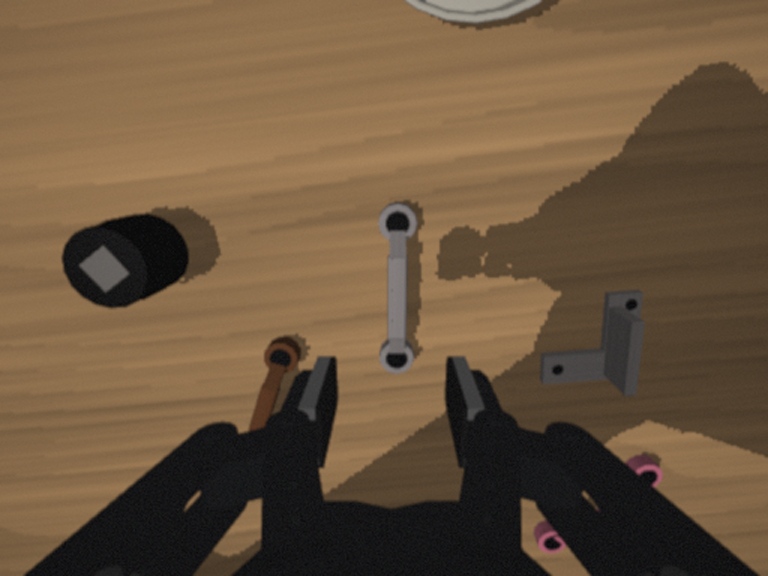

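Run:
```python
from h import *
import pickle
i,im=pickle.load(open("w2.pkl","rb"))
crop(im,225,120,80,140,5,"pics/w2_sp.png")
c=im[240:,:]; 
sp=fit([(i,uc([(398,221),(397,356)],0,0,1.5),[(.046,0,.011),(-.046,0,.011)])],None,[.43,-.15,0]); print(sp[0]*1000,np.degrees(sp[0][2]),sp[1])
i,im=pickle.load(open("w1.pkl","rb"))
```

```text
[ 422.4350727  -151.71848045 -112.64507327] -6.454087281234555 6.019661893988567e-05
```

View pics/w2_sp.png

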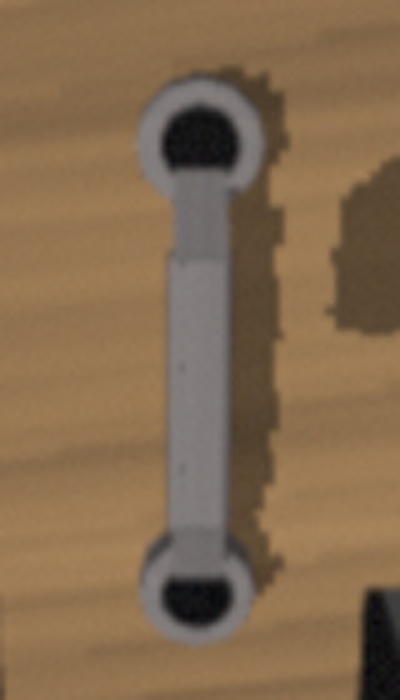

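```bash
python3 -m inch '[{"tx":-0.1,"ty":-0.35,"tz":-2.5,"ax":0,"ay":0,"az":0},{"tx":0,"ty":0,"tz":-2.5,"ax":0,"ay":0,"az":0},{"tx":0,"ty":0,"tz":-2.5,"ax":0,"ay":0,"az":0},{"tx":0,"ty":0,"tz":-2,"ax":0,"ay":0,"az":0},{"tx":0,"ty":0,"tz":-1.0,"ax":0,"ay":0,"az":0},{"tx":0,"ty":0,"tz":0,"ax":0,"ay":0,"az":0},{"tx":0,"ty":0,"tz":0,"ax":0,"ay":0,"az":0},{"tx":0,"ty":0,"tz":0,"ax":0,"ay":0,"az":0}]'
```

```text
clock: 4.3
position: [0.4223, -0.1516, 0.0369]
tcp_rot: [0.039, -0.04, -0.706, 0.706]
contact_force: [-0.1, 0.6, -0.5]
width: 0.494
```

Close, then lift in the following call.

```bash
python3 -m inch '[{"tx":0,"ty":0,"tz":0,"ax":0,"ay":0,"az":0},{"tx":0,"ty":0,"tz":0,"ax":0,"ay":0,"az":0},{"tx":0,"ty":0,"tz":0,"ax":0,"ay":0,"az":0},{"tx":0,"ty":0,"tz":0,"ax":0,"ay":0,"az":0},{"tx":0,"ty":0,"tz":0,"ax":0,"ay":0,"az":0},{"tx":0,"ty":0,"tz":0,"ax":0,"ay":0,"az":0},{"tx":0,"ty":0,"tz":1,"ax":0,"ay":0,"az":0},{"tx":0,"ty":0,"tz":2,"ax":0,"ay":0,"az":0}]' 0 70
python3 - <<'E'
from h import *
im=camera("wrist"); crop(im,100,100,312,284,2,"pics/w3.png")
E
```

```text
clock: 5.3
position: [0.4216, -0.1513, 0.0666]
tcp_rot: [-0.04, 0.039, 0.706, -0.706]
contact_force: [-0.0, 0.2, -2.3]
width: 0.11
```

View pics/w3.png

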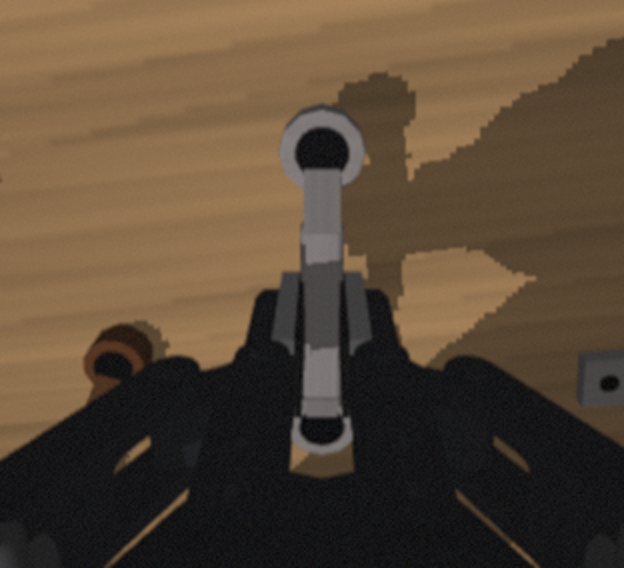

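```bash
python3 -m inch '[{"tx":1.56,"ty":-4.73,"tz":1,"ax":0,"ay":0,"az":0.2},{"tx":1.56,"ty":-4.73,"tz":1,"ax":0,"ay":0,"az":0.2},{"tx":1.56,"ty":-4.73,"tz":1,"ax":0,"ay":0,"az":0.2},{"tx":1.56,"ty":-4.73,"tz":0,"ax":0,"ay":0,"az":0.2},{"tx":1.56,"ty":-4.73,"tz":0,"ax":0,"ay":0,"az":0.2},{"tx":1.56,"ty":-4.73,"tz":0,"ax":0,"ay":0,"az":0.23},{"tx":0,"ty":0,"tz":0,"ax":0,"ay":0,"az":0},{"tx":0,"ty":0,"tz":0,"ax":0,"ay":0,"az":0}]'
python3 - <<'E'
from h import *
import pickle
s,M=tool(); print(s["position"],np.degrees(np.arctan2(M[1,2],M[0,2]))+90)
i=camera_info("wrist");im=camera("wrist"); pickle.dump((i,im),open("w4.pkl","wb"));crop(im,100,60,312,284,2,"pics/w4.png")
E
```

```text
clock: 6.35
position: [0.5151, -0.4346, 0.0959]
tcp_rot: [0.036, -0.037, 0.707, -0.706]
contact_force: [-0.1, 0.2, -1.8]
width: 0.116
[ 0.51507156 -0.43461455  0.09589706] 5.874415868122611
```

View pics/w4.png

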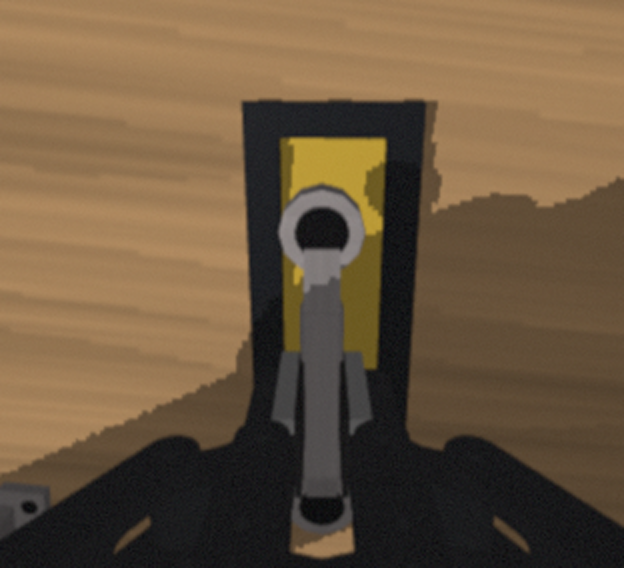

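Run:
```python
from h import *
import pickle
i,im=pickle.load(open("w4.pkl","rb"))
q=uc([(243,101),(425,101)],100,60,2)
f=fit([(i,q,[(.079,.033,.013),(.079,-.033,.013)])],None,[.515,-.435,.1]); print(f[0]*1000,np.degrees(f[0][2]),f[1])
q2=uc([(281,137),(386,138)],100,60,2)
f=fit([(i,q2,[(.066,.020,.013),(.066,-.020,.013)])],None,[.515,-.435,.1]); print(f[0]*1000,np.degrees(f[0][2]),f[1])
for p,z in ((q[0],.013),(q[1],.013),(q2[0],.013),(q2[1],.004)): print(bp(i,*p,z))
```

```text
[ 515.22864102 -438.45510387  103.41054645] 5.924987868890336 0.6196784921758419
[ 515.52560124 -437.72717863   94.05206611] 5.388786442533851 0.9008114417473007
[ 0.59049141 -0.39809487  0.013     ]
[ 0.59718373 -0.46249921  0.013     ]
[ 0.57946531 -0.41253611  0.013     ]
[ 0.58245679 -0.4516247   0.004     ]
```

```bash
python3 -m inch '[{"tx":0,"ty":-0.2,"tz":-1.5,"ax":0,"ay":0,"az":0},{"tx":0,"ty":0,"tz":-1.5,"ax":0,"ay":0,"az":0},{"tx":0,"ty":0,"tz":-1,"ax":0,"ay":0,"az":0},{"tx":0,"ty":0,"tz":-0.8,"ax":0,"ay":0,"az":0},{"tx":0,"ty":0,"tz":-0.4,"ax":0,"ay":0,"az":0},{"tx":0,"ty":0,"tz":-0.25,"ax":0,"ay":0,"az":0},{"tx":0,"ty":0,"tz":0,"ax":0,"ay":0,"az":0},{"tx":0,"ty":0,"tz":0,"ax":0,"ay":0,"az":0}]'
```

```text
clock: 7.4
position: [0.5157, -0.4374, 0.0421]
tcp_rot: [-0.037, 0.036, -0.706, 0.706]
contact_force: [-0.1, -0.4, -1.9]
width: 0.113
```

```bash
python3 -m inch '[{"tx":0,"ty":0,"tz":0,"ax":0,"ay":0,"az":0},{"tx":0,"ty":0,"tz":0,"ax":0,"ay":0,"az":0},{"tx":0,"ty":0,"tz":0,"ax":0,"ay":0,"az":0},{"tx":0,"ty":0,"tz":1,"ax":0,"ay":0,"az":0},{"tx":0,"ty":0,"tz":3,"ax":0,"ay":0,"az":0},{"tx":0,"ty":0,"tz":4,"ax":0,"ay":0,"az":0},{"tx":0,"ty":0,"tz":4,"ax":0,"ay":0,"az":0},{"tx":0,"ty":0,"tz":0,"ax":0,"ay":0,"az":0}]' 0.4
python3 - <<'E'
from h import *
import pickle
i=camera_info("wrist");im=camera("wrist"); pickle.dump((i,im),open("w5.pkl","wb"));crop(im,150,100,220,190,3,"pics/w5.png")
E
```

```text
clock: 8.4
position: [0.5169, -0.4386, 0.166]
tcp_rot: [-0.038, 0.035, -0.704, 0.708]
contact_force: [0.5, -0.2, -0.4]
width: 0.402
```

View pics/w5.png

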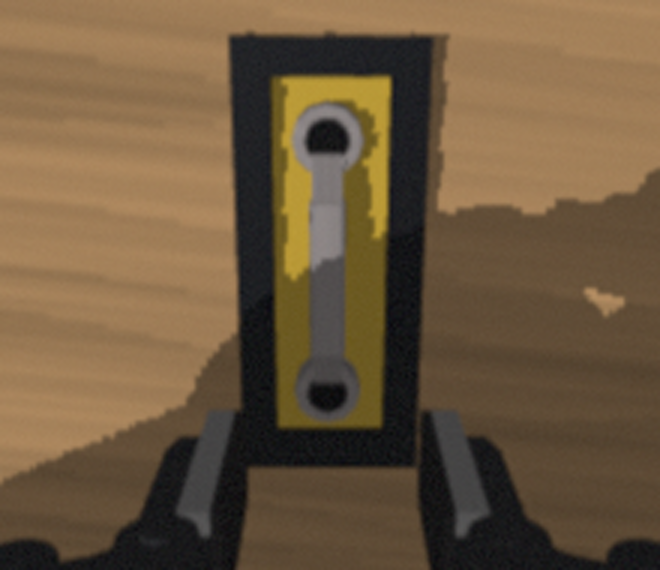

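```bash
python3 -m inch '[{"tx":-1.05,"ty":4.86,"tz":0.5,"ax":0,"ay":0,"az":0},{"tx":-1.05,"ty":4.86,"tz":0.5,"ax":0,"ay":0,"az":0},{"tx":-1.05,"ty":4.86,"tz":0.5,"ax":0,"ay":0,"az":0},{"tx":-1.05,"ty":4.86,"tz":0.5,"ax":0,"ay":0,"az":0},{"tx":-1.05,"ty":4.86,"tz":0,"ax":0,"ay":0,"az":0},{"tx":-1.05,"ty":4.86,"tz":0,"ax":0,"ay":0,"az":0},{"tx":-1.05,"ty":4.86,"tz":0,"ax":0,"ay":0,"az":0},{"tx":-1.05,"ty":4.86,"tz":0,"ax":0,"ay":0,"az":0}]' 1
python3 -m inch '[{"tx":-1.05,"ty":4.86,"tz":0.5,"ax":0,"ay":0,"az":0},{"tx":-1.05,"ty":4.86,"tz":0.5,"ax":0,"ay":0,"az":0},{"tx":-1.05,"ty":4.86,"tz":0.5,"ax":0,"ay":0,"az":0},{"tx":-1.05,"ty":4.86,"tz":0.5,"ax":0,"ay":0,"az":0},{"tx":-1.05,"ty":4.86,"tz":0,"ax":0,"ay":0,"az":0},{"tx":-1.05,"ty":4.86,"tz":0,"ax":0,"ay":0,"az":0},{"tx":-1.05,"ty":4.86,"tz":0,"ax":0,"ay":0,"az":0},{"tx":0,"ty":0,"tz":0,"ax":0,"ay":0,"az":0}]'
python3 - <<'E'
from h import *
import pickle
s,M=tool(); print(s["position"],s["joints"].round(2))
i=camera_info("wrist");im=camera("wrist"); pickle.dump((i,im),open("w6.pkl","wb"));crop(im,0,0,512,384,1.5,"pics/w6.png")
E
```

```text
clock: 9.45
position: [0.4306, -0.047, 0.1813]
tcp_rot: [0.036, -0.037, 0.706, -0.706]
contact_force: [-0.2, 0.5, -0.2]
width: 0.997
clock: 10.45
position: [0.357, 0.2941, 0.2012]
tcp_rot: [0.037, -0.038, 0.706, -0.706]
contact_force: [-0.7, -0.1, -0.6]
width: 0.998
[0.3569927  0.29407583 0.20121823] [0.56 0.34 1.8  0.   1.   2.02]
```

View pics/w6.png

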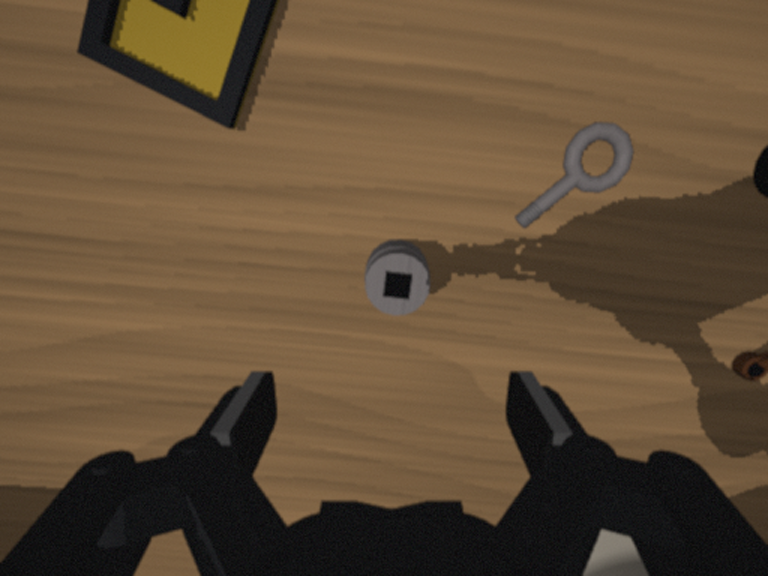

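Run:
```python
from h import *
import pickle
i,im=pickle.load(open("w6.pkl","rb"))
print("socket",bp(i,*uc([(397,283)],0,0,1.5)[0],.045))
rt=fit([(i,uc([(598,158),(528,219)],0,0,1.5),[(.023,0,.008),(-.043,0,.008)])],None,[.457,.166,0]);print("eyebolt",rt)
j,im0=pickle.load(open("w0.pkl","rb"))
f=fit([(j,uc([(400,179),(505,190),(488,292),(389,284)],0,0,1.5),[(-.047,.047,.013),(.047,.047,.013),(.047,-.047,.013),(-.047,-.047,.013)])],None,[.67,.018,0]);print("stray",f)
print(bp(j,*uc([(445,236)],0,0,1.5)[0],.004))
crop(im0,230,100,140,110,5,"pics/w0_st.png")
```

```text
socket [0.35556677 0.29014684 0.045     ]
eyebolt (array([ 0.43819297,  0.16719517, -0.70224057]), np.float64(0.6318508151842217))
stray (array([ 0.6737832 ,  0.01461929, -0.09179055]), np.float64(0.48927401934403464))
[0.67453141 0.01515411 0.004     ]
```

View pics/w0_st.png

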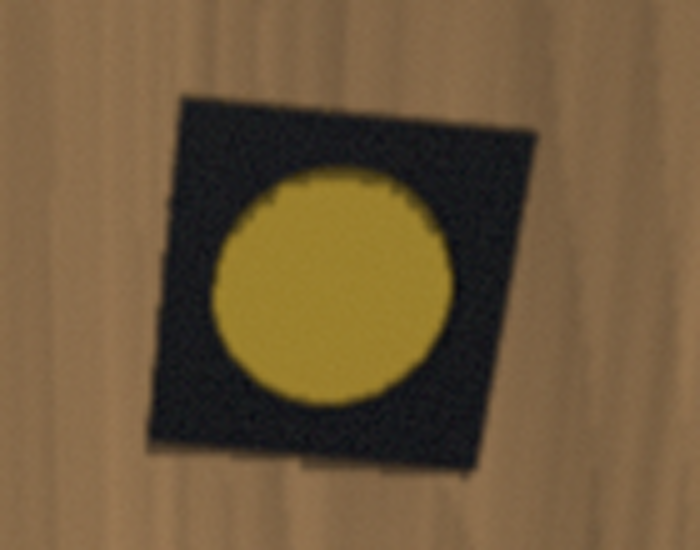

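```bash
python3 -m inch '[{"tx":-0.15,"ty":-0.4,"tz":-4,"ax":0,"ay":0,"az":0},{"tx":0,"ty":0,"tz":-4,"ax":0,"ay":0,"az":0},{"tx":0,"ty":0,"tz":-3.5,"ax":0,"ay":0,"az":0},{"tx":0,"ty":0,"tz":-2.5,"ax":0,"ay":0,"az":0},{"tx":0,"ty":0,"tz":-1.5,"ax":0,"ay":0,"az":0},{"tx":0,"ty":0,"tz":-0.8,"ax":0,"ay":0,"az":0},{"tx":0,"ty":0,"tz":0,"ax":0,"ay":0,"az":0},{"tx":0,"ty":0,"tz":0,"ax":0,"ay":0,"az":0}]'
python3 - <<'E'
from h import *
im=camera("wrist"); crop(im,100,100,312,284,2,"pics/w7.png")
E
```

```text
clock: 11.5
position: [0.3569, 0.2876, 0.0393]
tcp_rot: [0.036, -0.036, 0.706, -0.706]
contact_force: [-0.5, -0.3, -0.2]
width: 0.999
```

View pics/w7.png

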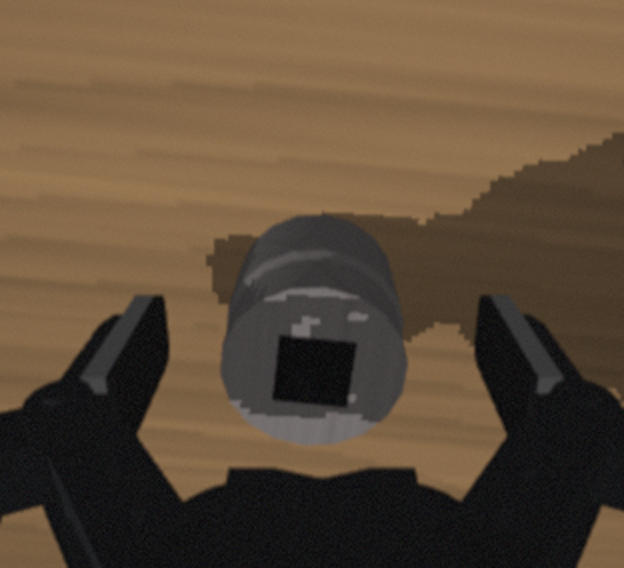

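```bash
python3 -m inch '[{"tx":-0.1,"ty":0.2,"tz":0,"ax":0,"ay":0,"az":0},{"tx":0,"ty":0,"tz":0,"ax":0,"ay":0,"az":0},{"tx":0,"ty":0,"tz":0,"ax":0,"ay":0,"az":0},{"tx":0,"ty":0,"tz":0,"ax":0,"ay":0,"az":0},{"tx":0,"ty":0,"tz":0,"ax":0,"ay":0,"az":0},{"tx":0,"ty":0,"tz":0,"ax":0,"ay":0,"az":0},{"tx":0,"ty":0,"tz":1,"ax":0,"ay":0,"az":0},{"tx":0,"ty":0,"tz":2,"ax":0,"ay":0,"az":0}]' 0 70
python3 - <<'E'
from h import *
im=camera("wrist"); crop(im,100,100,312,284,2,"pics/w8.png")
E
```

```text
clock: 12.55
position: [0.3552, 0.2895, 0.0689]
tcp_rot: [-0.036, 0.037, -0.706, 0.706]
contact_force: [0.7, 1.0, -3.1]
width: 0.547
```

View pics/w8.png

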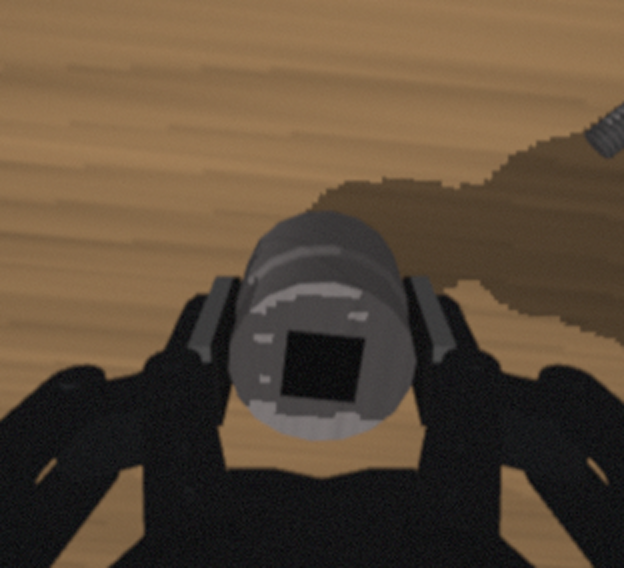

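```bash
python3 -m inch '[{"tx":3.54,"ty":-3.05,"tz":1.5,"ax":0,"ay":0,"az":0},{"tx":3.54,"ty":-3.05,"tz":1.5,"ax":0,"ay":0,"az":0},{"tx":3.54,"ty":-3.05,"tz":1,"ax":0,"ay":0,"az":0},{"tx":3.54,"ty":-3.05,"tz":0,"ax":0,"ay":0,"az":0},{"tx":3.54,"ty":-3.05,"tz":0,"ax":0,"ay":0,"az":0},{"tx":3.54,"ty":-3.05,"tz":0,"ax":0,"ay":0,"az":0},{"tx":3.54,"ty":-3.05,"tz":0,"ax":0,"ay":0,"az":0},{"tx":3.54,"ty":-3.05,"tz":0,"ax":0,"ay":0,"az":0}]'
python3 -m inch '[{"tx":3.54,"ty":-3.05,"tz":0,"ax":0,"ay":0,"az":0},{"tx":0,"ty":0,"tz":-1,"ax":0,"ay":0,"az":0},{"tx":0,"ty":0,"tz":-1,"ax":0,"ay":0,"az":0},{"tx":0,"ty":0,"tz":0,"ax":0,"ay":0,"az":0},{"tx":0,"ty":0,"tz":0,"ax":0,"ay":0,"az":0},{"tx":0,"ty":0,"tz":0,"ax":0,"ay":0,"az":0},{"tx":0,"ty":0,"tz":0,"ax":0,"ay":0,"az":0},{"tx":0,"ty":0,"tz":0,"ax":0,"ay":0,"az":0}]'
python3 - <<'E'
from h import *
import pickle
s,M=tool();print(s["position"])
i=camera_info("wrist");im=camera("wrist"); pickle.dump((i,im),open("w9.pkl","wb")); crop(im,100,100,312,284,2,"pics/w9.png")
j=camera_info("side");im=camera("side"); pickle.dump((j,im),open("s9.pkl","wb")); crop(im,240,80,160,120,4,"pics/s9.png")
P=np.array([[.674+.047*np.sqrt(2)*np.cos(a-.092),.015+.047*np.sqrt(2)*np.sin(a-.092),.013] for a in np.radians([45,135,225,315])])
print((pj(i,P)-[100,100])*2)
E
```

```text
clock: 13.6
position: [0.6396, 0.0446, 0.1084]
tcp_rot: [0.036, -0.037, 0.706, -0.706]
contact_force: [-0.6, 0.7, -3.4]
width: 0.546
clock: 14.6
position: [0.6742, 0.0153, 0.089]
tcp_rot: [-0.037, 0.036, -0.706, 0.706]
contact_force: [0.2, 0.5, -3.0]
width: 0.545
[0.67424591 0.01527643 0.08896319]
[[219.78132767  90.8550068 ]
 [188.75812077 316.2021094 ]
 [410.00969902 354.0473228 ]
 [472.85673412 140.91871636]]
```

View pics/w9.png

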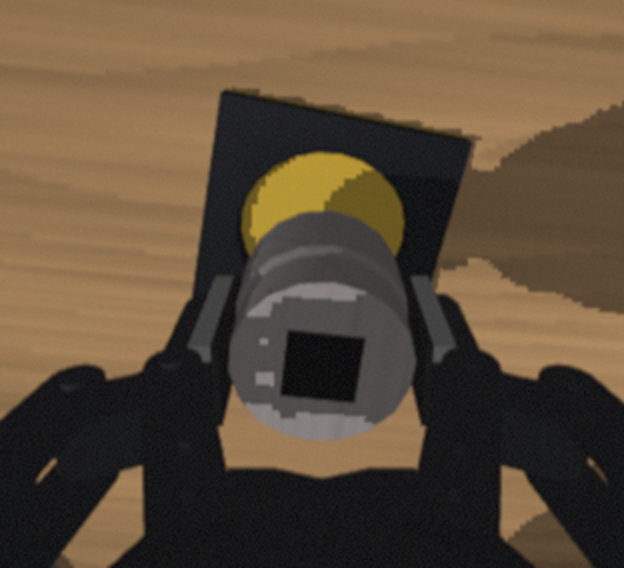

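View pics/s9.png

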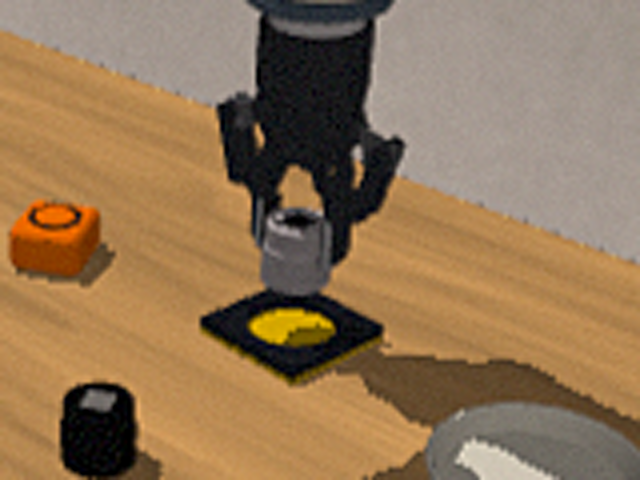

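```bash
python3 -m inch '[{"tx":0,"ty":0,"tz":-1.5,"ax":0,"ay":0,"az":0},{"tx":0,"ty":0,"tz":-1.2,"ax":0,"ay":0,"az":0},{"tx":0,"ty":0,"tz":-0.9,"ax":0,"ay":0,"az":0},{"tx":0,"ty":0,"tz":-0.5,"ax":0,"ay":0,"az":0},{"tx":0,"ty":0,"tz":-0.4,"ax":0,"ay":0,"az":0},{"tx":0,"ty":0,"tz":0,"ax":0,"ay":0,"az":0},{"tx":0,"ty":0,"tz":0,"ax":0,"ay":0,"az":0},{"tx":0,"ty":0,"tz":0,"ax":0,"ay":0,"az":0}]'
```

```text
clock: 15.7
position: [0.6743, 0.0152, 0.0439]
tcp_rot: [-0.036, 0.036, -0.706, 0.706]
contact_force: [0.6, -0.2, -3.2]
width: 0.552
```

```bash
python3 -m inch '[{"tx":0,"ty":0,"tz":0,"ax":0,"ay":0,"az":0},{"tx":0,"ty":0,"tz":0,"ax":0,"ay":0,"az":0},{"tx":0,"ty":0,"tz":0,"ax":0,"ay":0,"az":0},{"tx":0,"ty":0,"tz":1,"ax":0,"ay":0,"az":0},{"tx":0,"ty":0,"tz":3,"ax":0,"ay":0,"az":0},{"tx":0,"ty":0,"tz":4,"ax":0,"ay":0,"az":0},{"tx":0,"ty":0,"tz":4,"ax":0,"ay":0,"az":0},{"tx":0,"ty":0,"tz":0,"ax":0,"ay":0,"az":0}]' 0.9
python3 - <<'E'
from h import *
import pickle
i=camera_info("wrist");im=camera("wrist"); pickle.dump((i,im),open("w10.pkl","wb"));crop(im,150,100,220,190,3,"pics/w10.png")
E
```

```text
clock: 16.7
position: [0.676, 0.0152, 0.168]
tcp_rot: [-0.039, 0.034, -0.706, 0.706]
contact_force: [0.5, -0.5, -0.7]
width: 0.897
```

View pics/w10.png

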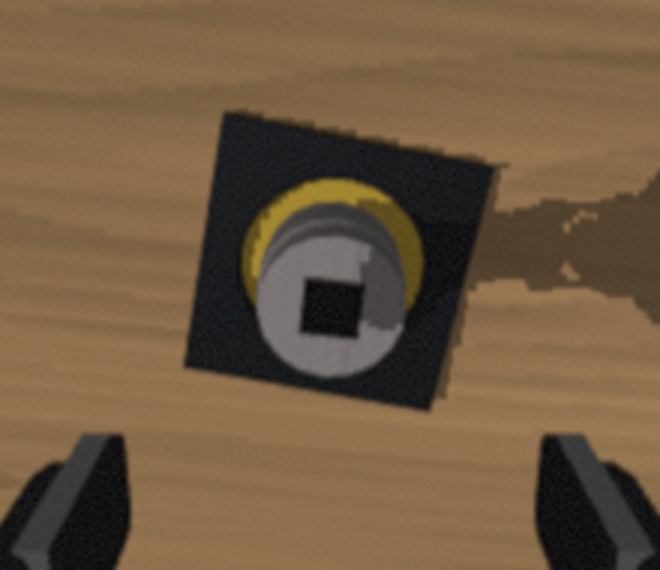

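```bash
python3 -m inch '[{"tx":-3.44,"ty":-3.44,"tz":0,"ax":0,"ay":0,"az":0},{"tx":-3.44,"ty":-3.44,"tz":0,"ax":0,"ay":0,"az":0},{"tx":-3.44,"ty":-3.44,"tz":0,"ax":0,"ay":0,"az":-0.1},{"tx":-3.44,"ty":-3.44,"tz":0,"ax":0,"ay":0,"az":-0.2},{"tx":-3.44,"ty":-3.44,"tz":0,"ax":0,"ay":0,"az":-0.2},{"tx":-3.44,"ty":-3.44,"tz":0,"ax":0,"ay":0,"az":-0.2},{"tx":-3.44,"ty":-3.44,"tz":0,"ax":0,"ay":0,"az":0},{"tx":-3.44,"ty":-3.44,"tz":0,"ax":0,"ay":0,"az":0}]' 0.5
python3 -m inch '[{"tx":-3.44,"ty":-3.44,"tz":-1,"ax":0,"ay":0,"az":0},{"tx":0,"ty":0,"tz":0,"ax":0,"ay":0,"az":0},{"tx":0,"ty":0,"tz":0,"ax":0,"ay":0,"az":0},{"tx":0,"ty":0,"tz":0,"ax":0,"ay":0,"az":0},{"tx":0,"ty":0,"tz":0,"ax":0,"ay":0,"az":0},{"tx":0,"ty":0,"tz":0,"ax":0,"ay":0,"az":0},{"tx":0,"ty":0,"tz":0,"ax":0,"ay":0,"az":0},{"tx":0,"ty":0,"tz":0,"ax":0,"ay":0,"az":0}]'
python3 - <<'E'
from h import *
import pickle
i,im=pickle.load(open("w10.pkl","rb")); print("socket seated",bp(i,150+332/3,100+306/3,.049))
s,M=tool();print(s["position"],np.degrees(np.arctan2(M[1,2],M[0,2])))
i=camera_info("wrist");im=camera("wrist"); pickle.dump((i,im),open("w11.pkl","wb")); crop(im,0,0,512,384,1.5,"pics/w11.png");crop(im,190,130,110,100,6,"pics/w11c.png")
E
```

```text
clock: 17.75
position: [0.3975, -0.2606, 0.1633]
tcp_rot: [-0.007, 0.006, 0.707, -0.707]
contact_force: [0.6, -1.5, 0.4]
width: 0.498
clock: 18.75
position: [0.3646, -0.2944, 0.1538]
tcp_rot: [0.007, -0.007, -0.707, 0.707]
contact_force: [-0.1, 0.3, 0.2]
width: 0.497
socket seated [0.67315284 0.01505043 0.049     ]
[ 0.36464769 -0.29435782  0.15380881] -91.09543573766753
```

View pics/w11.png

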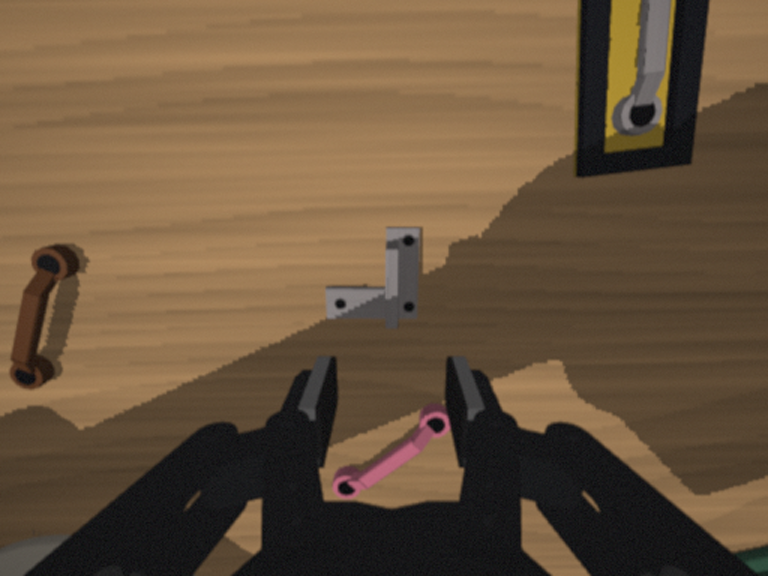

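View pics/w11c.png

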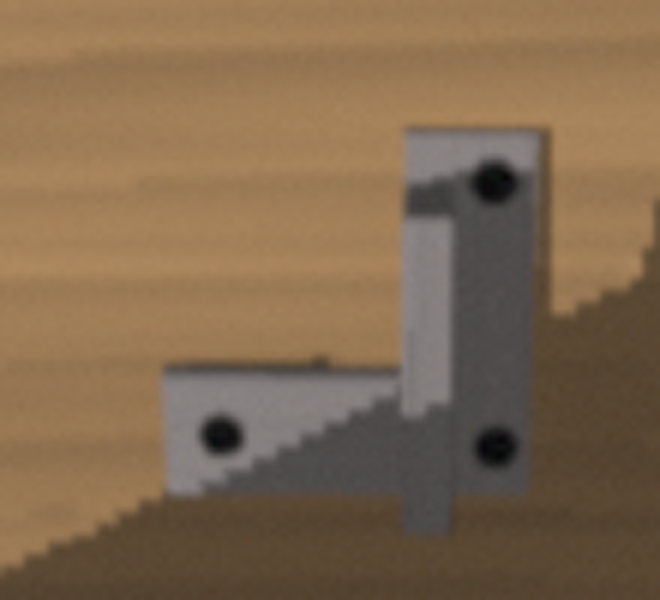

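Run:
```python
from h import *
import pickle
i,im=pickle.load(open("w11.pkl","rb"))
q=uc([(405,130),(545,130),(530,492),(165,495),(165,370),(405,216),(452,216),(403,535),(450,535)],190,130,6)
o=np.array([(38,4,6),(38,-18,6),(-26,-18,6),(-26,46,6),(-4,46,6),(30,4,34),(30,-4,34),(-22,4,34),(-22,-4,34)])/1000
f=fit([(i,q,o)],None,[.366,-.294,0]);print(f[0]*1000,np.degrees(f[0][2]),f[1])
```

```text
[ 365.66306536 -294.34602541  -25.45348691] -1.4583773741044261 0.4246866744114374
```

```bash
python3 -m inch '[{"tx":0.1,"ty":0,"tz":-3,"ax":0,"ay":0,"az":0},{"tx":0,"ty":0,"tz":-3,"ax":0,"ay":0,"az":0},{"tx":0,"ty":0,"tz":-2.5,"ax":0,"ay":0,"az":0},{"tx":0,"ty":0,"tz":-2,"ax":0,"ay":0,"az":0},{"tx":0,"ty":0,"tz":-1.0,"ax":0,"ay":0,"az":0},{"tx":0,"ty":0,"tz":0,"ax":0,"ay":0,"az":0},{"tx":0,"ty":0,"tz":0,"ax":0,"ay":0,"az":0},{"tx":0,"ty":0,"tz":0,"ax":0,"ay":0,"az":0}]'
```

```text
clock: 19.8
position: [0.3659, -0.2946, 0.0394]
tcp_rot: [0.007, -0.007, -0.707, 0.707]
contact_force: [0.3, -0.4, -0.3]
width: 0.5
```

```bash
python3 -m inch '[{"tx":0,"ty":0,"tz":0,"ax":0,"ay":0,"az":0},{"tx":0,"ty":0,"tz":0,"ax":0,"ay":0,"az":0},{"tx":0,"ty":0,"tz":0,"ax":0,"ay":0,"az":0},{"tx":0,"ty":0,"tz":0,"ax":0,"ay":0,"az":0},{"tx":0,"ty":0,"tz":0,"ax":0,"ay":0,"az":0},{"tx":0,"ty":0,"tz":0,"ax":0,"ay":0,"az":0},{"tx":0,"ty":0,"tz":1,"ax":0,"ay":0,"az":0},{"tx":0,"ty":0,"tz":2,"ax":0,"ay":0,"az":0}]' 0 70
python3 - <<'E'
from h import *
im=camera("wrist"); crop(im,100,100,312,284,2,"pics/w12.png")
E
```

```text
clock: 20.8
position: [0.3653, -0.2941, 0.0691]
tcp_rot: [-0.007, 0.006, 0.707, -0.707]
contact_force: [1.1, -0.3, -1.0]
width: 0.078
```

View pics/w12.png

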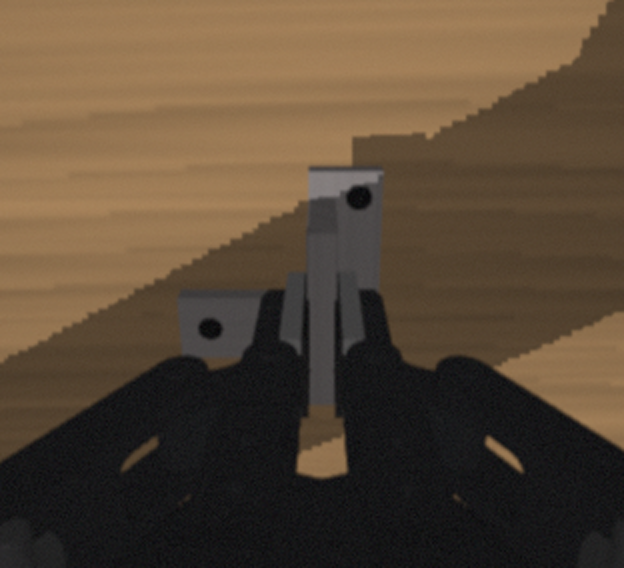

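Run:
```python
from h import *
im=cv2.imread("pics/scene0.png")[:,:,::-1]; crop(im,385,200,70,55,11,"pics/bt1.png")
im=cv2.imread("pics/side0.png")[:,:,::-1]; crop(im,150,110,70,45,11,"pics/bt2.png")
```

```text
(no output)
```

View pics/bt1.png

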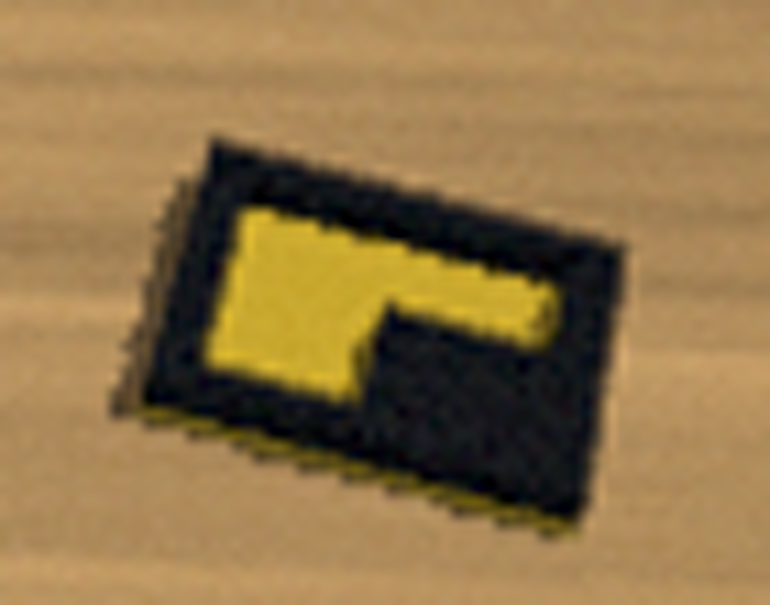

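View pics/bt2.png

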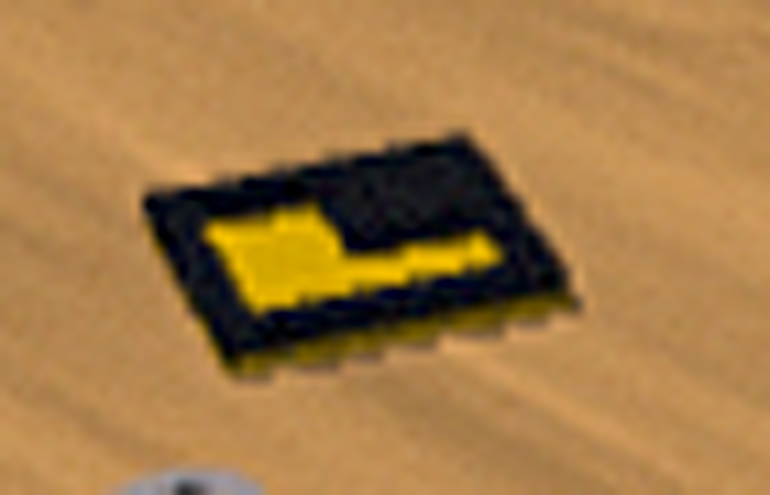

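Run:
```python
from h import *
i=camera_info("scene"); j=camera_info("side")
o=np.array([(-47,-39,13),(-47,67,13),(59,-39,13),(59,67,13)])/1000
a=(i,uc([(214,138),(624,245),(148,400),(582,518)],385,200,11),o)
b=(j,uc([(230,352),(146,195),(572,290),(462,135)],150,110,11),o)
for c in ([a],[b],[a,b]):
    f=fit(c,None,[.5,.43,-.3]);print(f[0]*1000,np.degrees(f[0][2]),f[1])
```

```text
[ 507.43579217  440.47082637 -343.8367613 ] -19.7003952638884 0.6819556756204584
[ 503.00550617  432.4507334  -341.24406382] -19.551844640881193 0.6697522972218753
[ 507.13166838  439.53444093 -342.49205341] -19.623349176939087 0.8850057584658155
```

```bash
python3 -m inch '[{"tx":0.5,"ty":3,"tz":2,"ax":0,"ay":0,"az":0},{"tx":0.95,"ty":4.9,"tz":1.5,"ax":0,"ay":0,"az":0},{"tx":0.95,"ty":4.9,"tz":1.5,"ax":0,"ay":0,"az":0},{"tx":0.95,"ty":4.9,"tz":1,"ax":0,"ay":0,"az":0},{"tx":0.95,"ty":4.9,"tz":0,"ax":0,"ay":0,"az":0},{"tx":0.95,"ty":4.9,"tz":0,"ax":0,"ay":0,"az":0},{"tx":0.95,"ty":4.9,"tz":0,"ax":0,"ay":0,"az":0},{"tx":0.95,"ty":4.9,"tz":0,"ax":0,"ay":0,"az":0}]'
python3 -m inch '[{"tx":0.95,"ty":4.9,"tz":0,"ax":0,"ay":0,"az":-0.3},{"tx":0.95,"ty":4.9,"tz":0,"ax":0,"ay":0,"az":-0.3},{"tx":0.95,"ty":4.9,"tz":0,"ax":0,"ay":0,"az":-0.3},{"tx":0.95,"ty":4.9,"tz":0,"ax":0,"ay":0,"az":-0.3},{"tx":0.95,"ty":4.9,"tz":0,"ax":0,"ay":0,"az":-0.3},{"tx":0.95,"ty":4.9,"tz":0,"ax":0,"ay":0,"az":-0.3},{"tx":0.95,"ty":4.9,"tz":0,"ax":0,"ay":0,"az":0},{"tx":0.4,"ty":1.8,"tz":0,"ax":0,"ay":0,"az":0}]'
python3 -m inch '[{"tx":0,"ty":0,"tz":0,"ax":0,"ay":0,"az":0},{"tx":0,"ty":0,"tz":0,"ax":0,"ay":0,"az":0},{"tx":0,"ty":0,"tz":0,"ax":0,"ay":0,"az":0},{"tx":0,"ty":0,"tz":0,"ax":0,"ay":0,"az":0},{"tx":0,"ty":0,"tz":0,"ax":0,"ay":0,"az":0},{"tx":0,"ty":0,"tz":0,"ax":0,"ay":0,"az":0},{"tx":0,"ty":0,"tz":0,"ax":0,"ay":0,"az":0},{"tx":0,"ty":0,"tz":0,"ax":0,"ay":0,"az":0}]'
python3 - <<'E'
from h import *
import pickle
s,M=tool();print(s["position"],np.degrees(np.arctan2(M[1,2],M[0,2])),s["joints"].round(2))
i=camera_info("wrist");im=camera("wrist"); pickle.dump((i,im),open("w13.pkl","wb")); crop(im,120,60,260,200,3,"pics/w13.png")
E
```

```text
clock: 21.85
position: [0.4372, 0.0803, 0.129]
tcp_rot: [0.007, -0.007, -0.707, 0.707]
contact_force: [1.1, -0.5, -1.9]
width: 0.075
clock: 22.85
position: [0.5075, 0.4422, 0.1287]
tcp_rot: [-0.117, 0.117, 0.698, -0.697]
contact_force: [-0.2, -0.4, -1.7]
width: 0.072
clock: 23.85
position: [0.5076, 0.4396, 0.1287]
tcp_rot: [0.117, -0.117, -0.697, 0.697]
contact_force: [-0.1, -0.2, -1.9]
width: 0.074
[0.50757874 0.43960325 0.1287329 ] -109.09792466123112 [ 0.62  0.69  1.35 -0.    1.1   2.53]
```

View pics/w13.png

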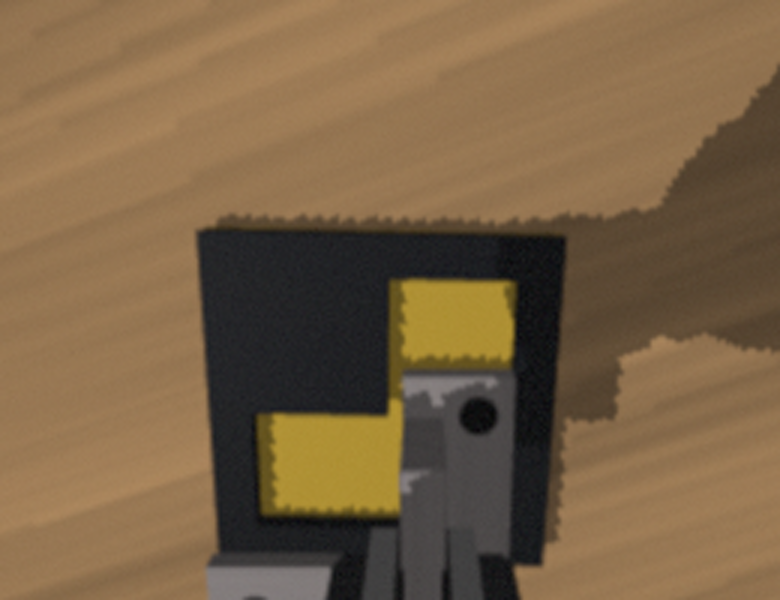

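Run:
```python
from h import *
import pickle
i,im=pickle.load(open("w13.pkl","rb"))
q=uc([(198,232),(565,238),(540,565),(388,413),(388,280),(517,280),(258,413),(258,519)],120,60,3)
o=np.array([(59,67,13),(59,-39,13),(-47,-39,13),(4,12,13),(46,12,13),(46,-26,13),(4,54,13),(-34,54,13)])/1000
f=fit([(i,q,o)],None,[.507,.44,-.34]);print(f[0]*1000,np.degrees(f[0][2]),f[1])
# bracket in hand
U=.1287-.0394
q=uc([(403,373),(515,375)],120,60,3)
o=np.array([(38,4,6),(38,-18,6)])/1000+[0,0,U]
f=fit([(i,q,o)],None,[.507,.44,-.34]);print(f[0]*1000,np.degrees(f[0][2]),f[1])
```

```text
[ 504.36635365  439.76596943 -350.95224808] -20.108082625514896 0.9805209714787477
[ 508.0776509   440.6182635  -351.04312676] -20.113289590505797 0.08802168035755713
```

```bash
python3 -m inch '[{"tx":-0.25,"ty":0,"tz":-2,"ax":0,"ay":0,"az":-0.07},{"tx":0,"ty":0,"tz":-2,"ax":0,"ay":0,"az":0},{"tx":0,"ty":0,"tz":-1.5,"ax":0,"ay":0,"az":0},{"tx":0,"ty":0,"tz":-1.2,"ax":0,"ay":0,"az":0},{"tx":0,"ty":0,"tz":-0.8,"ax":0,"ay":0,"az":0},{"tx":0,"ty":0,"tz":-0.5,"ax":0,"ay":0,"az":0},{"tx":0,"ty":0,"tz":-0.4,"ax":0,"ay":0,"az":0},{"tx":0,"ty":0,"tz":0,"ax":0,"ay":0,"az":0}]'
python3 - <<'E'
from h import *
im=camera("wrist"); crop(im,120,60,260,200,3,"pics/w14.png")
print(read_state()["position"],read_state()["contact_force"])
E
```

```text
clock: 24.9
position: [0.5051, 0.4396, 0.0447]
tcp_rot: [0.122, -0.122, -0.697, 0.697]
contact_force: [0.1, 0.7, -1.6]
width: 0.073
[0.50519621 0.43965238 0.0449468 ] [-0.70531866  0.68379269 -1.3896136 ]
```

View pics/w14.png

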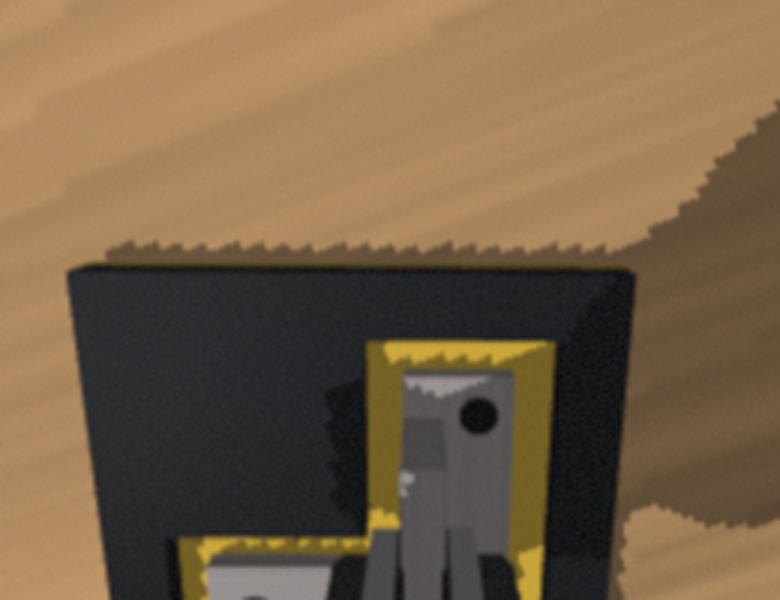

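```bash
python3 -m inch '[{"tx":0,"ty":0,"tz":-0.1,"ax":0,"ay":0,"az":0},{"tx":0,"ty":0,"tz":0,"ax":0,"ay":0,"az":0},{"tx":0,"ty":0,"tz":0,"ax":0,"ay":0,"az":0},{"tx":0,"ty":0,"tz":1,"ax":0,"ay":0,"az":0},{"tx":0,"ty":0,"tz":3,"ax":0,"ay":0,"az":0},{"tx":0,"ty":0,"tz":4,"ax":0,"ay":0,"az":0},{"tx":0,"ty":0,"tz":4,"ax":0,"ay":0,"az":0},{"tx":0,"ty":0,"tz":0,"ax":0,"ay":0,"az":0}]' 0.4
python3 - <<'E'
from h import *
import pickle
i=camera_info("wrist");im=camera("wrist"); pickle.dump((i,im),open("w15.pkl","wb"));crop(im,150,100,220,190,3,"pics/w15.png")
E
```

```text
clock: 25.95
position: [0.5065, 0.4407, 0.168]
tcp_rot: [-0.12, 0.123, 0.698, -0.695]
contact_force: [-0.2, -0.4, -0.6]
width: 0.399
```

View pics/w15.png

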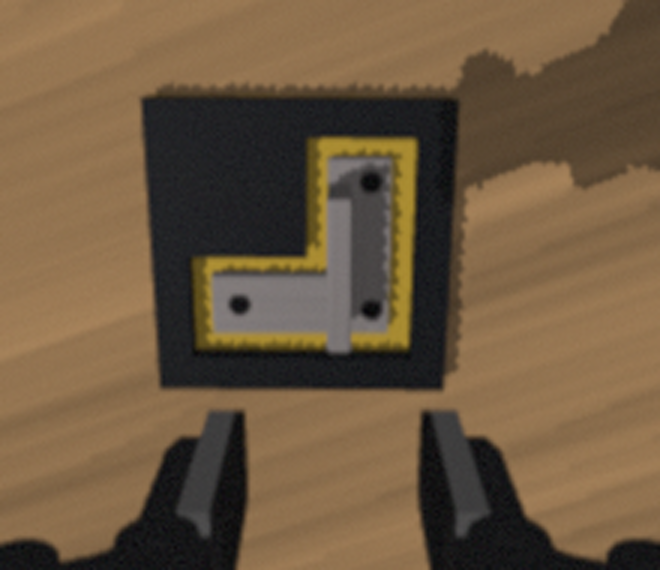

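```bash
python3 -m inch '[{"tx":-1.32,"ty":-4.42,"tz":0,"ax":0,"ay":0,"az":-0.34},{"tx":-1.32,"ty":-4.42,"tz":0,"ax":0,"ay":0,"az":-0.34},{"tx":-1.32,"ty":-4.42,"tz":0,"ax":0,"ay":0,"az":-0.34},{"tx":-1.32,"ty":-4.42,"tz":0,"ax":0,"ay":0,"az":-0.34},{"tx":-1.32,"ty":-4.42,"tz":-0.5,"ax":0,"ay":0,"az":-0.34},{"tx":-1.32,"ty":-4.42,"tz":-0.5,"ax":0,"ay":0,"az":-0.34},{"tx":0,"ty":0,"tz":0,"ax":0,"ay":0,"az":0},{"tx":0,"ty":0,"tz":0,"ax":0,"ay":0,"az":0}]' 0.5
python3 - <<'E'
from h import *
import pickle
s,M=tool();print(s["position"],np.degrees(np.arctan2(M[1,2],M[0,2])),s["joints"].round(2))
i=camera_info("wrist");im=camera("wrist"); pickle.dump((i,im),open("w16.pkl","wb")); crop(im,0,0,512,384,1.5,"pics/w16.png");crop(im,220,100,100,150,4,"pics/w16c.png")
E
```

```text
clock: 27.0
position: [0.4261, 0.1745, 0.1536]
tcp_rot: [-0.243, 0.243, 0.664, -0.664]
contact_force: [0.3, 0.9, 0.8]
width: 0.498
[0.4260948  0.17454916 0.15363827] -130.2075633724922 [0.26 0.41 1.86 0.   0.87 2.53]
```

View pics/w16.png

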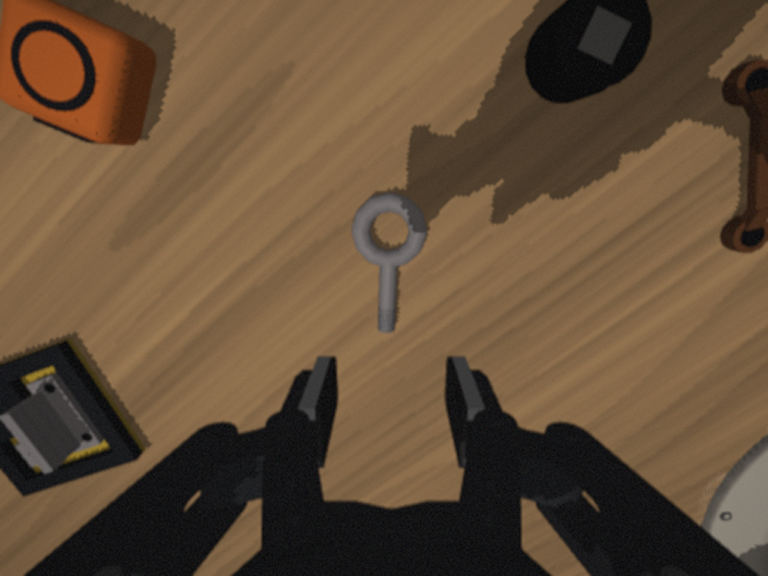

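View pics/w16c.png

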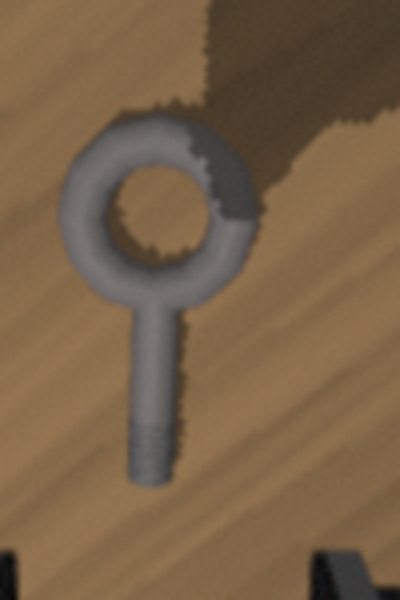

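Run:
```python
from h import *
import pickle
i,im=pickle.load(open("w16.pkl","rb"))
q=uc([(158,212),(150,483)],220,100,4)
f=fit([(i,q,np.array([(23,0,7),(-48,0,6)])/1000)],None,[.438,.167,-.7]);print(f[0]*1000,np.degrees(f[0][2]),f[1])
x,y,t=f[0]
print("grasp", x-.014*np.cos(t), y-.014*np.sin(t))
```

```text
[ 438.21736483  167.54863118 -731.85065587] -41.931953815105594 0.6862636367555531
grasp 0.4278022190948807 0.17690409693263953
```

```bash
python3 -m inch '[{"tx":0.17,"ty":0.24,"tz":-3.5,"ax":0,"ay":0,"az":-0.17},{"tx":0,"ty":0,"tz":-3.5,"ax":0,"ay":0,"az":0},{"tx":0,"ty":0,"tz":-2.5,"ax":0,"ay":0,"az":0},{"tx":0,"ty":0,"tz":-1.5,"ax":0,"ay":0,"az":0},{"tx":0,"ty":0,"tz":-1.0,"ax":0,"ay":0,"az":0},{"tx":0,"ty":0,"tz":-0.5,"ax":0,"ay":0,"az":0},{"tx":0,"ty":0,"tz":0,"ax":0,"ay":0,"az":0},{"tx":0,"ty":0,"tz":0,"ax":0,"ay":0,"az":0}]'
python3 - <<'E'
from h import *
im=camera("wrist"); crop(im,120,120,270,220,2.5,"pics/w17.png")
E
```

```text
clock: 28.05
position: [0.4279, 0.1769, 0.0292]
tcp_rot: [-0.253, 0.253, 0.661, -0.66]
contact_force: [0.6, -0.2, 0.1]
width: 0.501
```

View pics/w17.png

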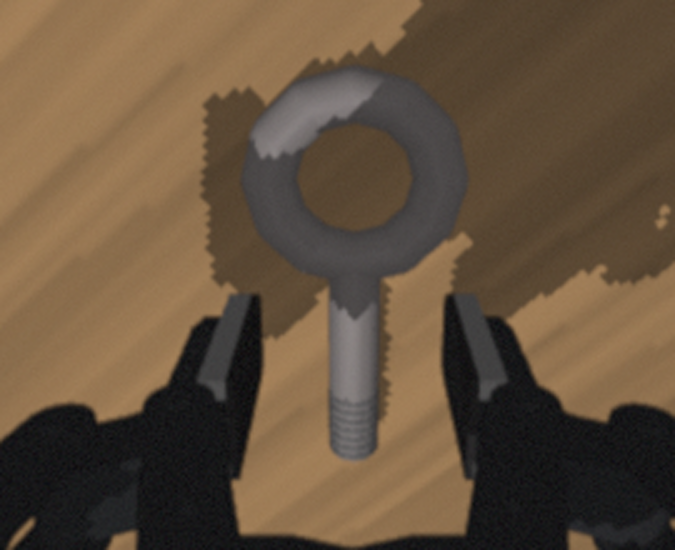

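```bash
python3 -m inch '[{"tx":0,"ty":0,"tz":0,"ax":0,"ay":0,"az":0},{"tx":0,"ty":0,"tz":0,"ax":0,"ay":0,"az":0},{"tx":0,"ty":0,"tz":0,"ax":0,"ay":0,"az":0},{"tx":0,"ty":0,"tz":0,"ax":0,"ay":0,"az":0},{"tx":0,"ty":0,"tz":0,"ax":0,"ay":0,"az":0},{"tx":0,"ty":0,"tz":0,"ax":0,"ay":0,"az":0},{"tx":0,"ty":0,"tz":1,"ax":0,"ay":0,"az":0},{"tx":0,"ty":0,"tz":2,"ax":0,"ay":0,"az":0}]' 0 80
python3 - <<'E'
from h import *
im=camera("wrist"); crop(im,120,120,270,220,2.5,"pics/w18.png")
im=camera("side"); crop(im,150,100,160,120,4,"pics/s18.png")
E
```

```text
clock: 29.1
position: [0.4272, 0.1767, 0.0591]
tcp_rot: [0.253, -0.252, -0.66, 0.661]
contact_force: [0.3, 0.5, -2.2]
width: 0.092
```

View pics/w18.png

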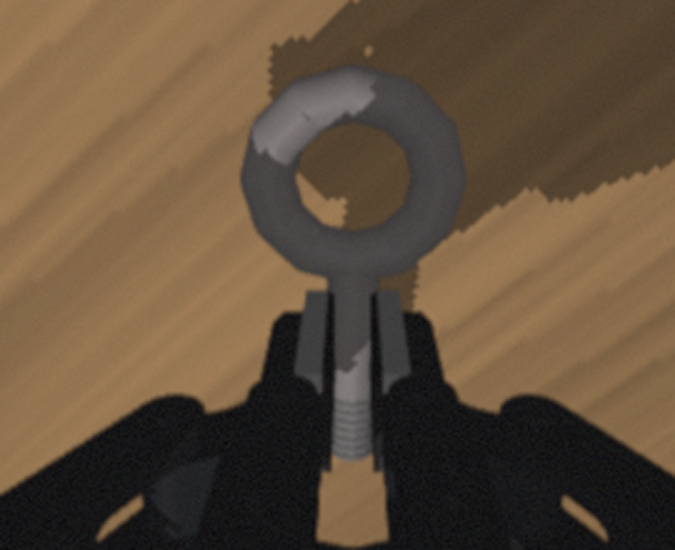

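View pics/s18.png

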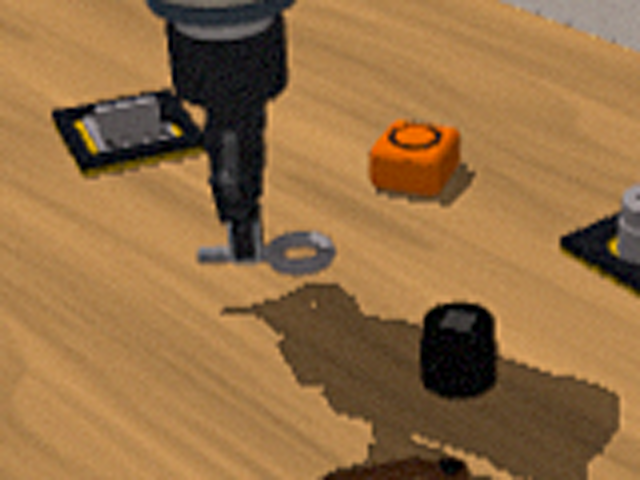

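```bash
python3 -m inch '[{"tx":0,"ty":0,"tz":4,"ax":0,"ay":0,"az":0},{"tx":2.17,"ty":-2,"tz":3,"ax":0,"ay":0,"az":0},{"tx":2.17,"ty":-4.46,"tz":0,"ax":0,"ay":0,"az":0},{"tx":2.17,"ty":-4.46,"tz":0,"ax":0,"ay":0,"az":0},{"tx":2.17,"ty":-4.46,"tz":0,"ax":0,"ay":0,"az":0},{"tx":2.17,"ty":-4.46,"tz":0,"ax":0,"ay":0,"az":0},{"tx":2.17,"ty":-4.46,"tz":0,"ax":0,"ay":0,"az":0},{"tx":2.17,"ty":-4.46,"tz":0,"ax":0,"ay":0,"az":0}]'
python3 -m inch '[{"tx":2.17,"ty":-4.46,"tz":0,"ax":0,"ay":0,"az":0},{"tx":2.17,"ty":-4.46,"tz":0,"ax":0,"ay":0,"az":0},{"tx":0,"ty":0,"tz":0,"ax":0,"ay":0,"az":0},{"tx":0,"ty":0,"tz":0,"ax":0,"ay":0,"az":0},{"tx":0,"ty":0,"tz":0,"ax":0,"ay":0,"az":0},{"tx":0,"ty":0,"tz":0,"ax":0,"ay":0,"az":0},{"tx":0,"ty":0,"tz":0,"ax":0,"ay":0,"az":0},{"tx":0,"ty":0,"tz":0,"ax":0,"ay":0,"az":0}]'
python3 - <<'E'
from h import *
import pickle
s,M=tool();print(s["position"],np.degrees(np.arctan2(M[1,2],M[0,2])),s["joints"].round(2))
i=camera_info("wrist");im=camera("wrist"); pickle.dump((i,im),open("w19.pkl","wb")); crop(im,0,0,512,384,1.5,"pics/w19.png")
im=camera("scene"); crop(im,80,140,200,150,4,"pics/s19.png")
E
```

```text
clock: 30.2
position: [0.5798, -0.1124, 0.1283]
tcp_rot: [-0.253, 0.253, 0.66, -0.66]
contact_force: [1.1, 0.7, -1.8]
width: 0.099
clock: 31.2
position: [0.6229, -0.1998, 0.1289]
tcp_rot: [-0.253, 0.253, 0.66, -0.66]
contact_force: [-1.1, 0.6, -1.0]
width: 0.095
[ 0.62292472 -0.19977437  0.12887752] -131.8848848168956 [-0.4   0.67  1.4   0.    1.08  1.9 ]
```

View pics/w19.png

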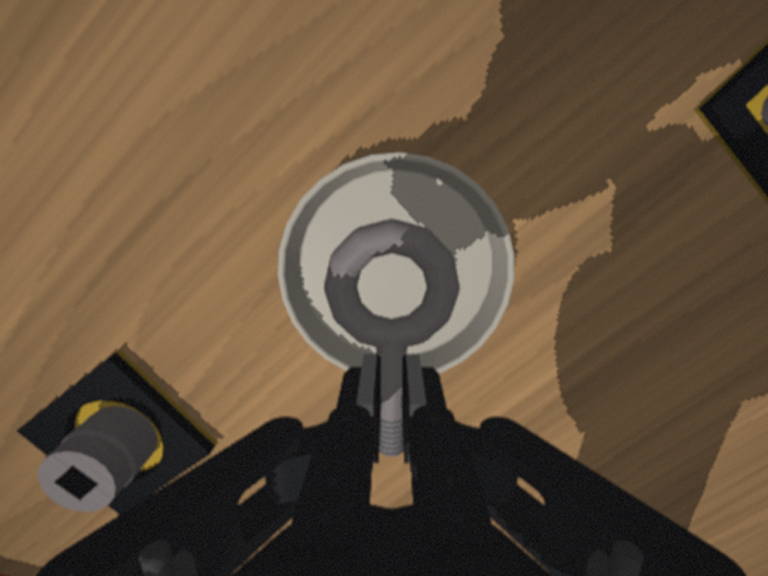

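View pics/s19.png

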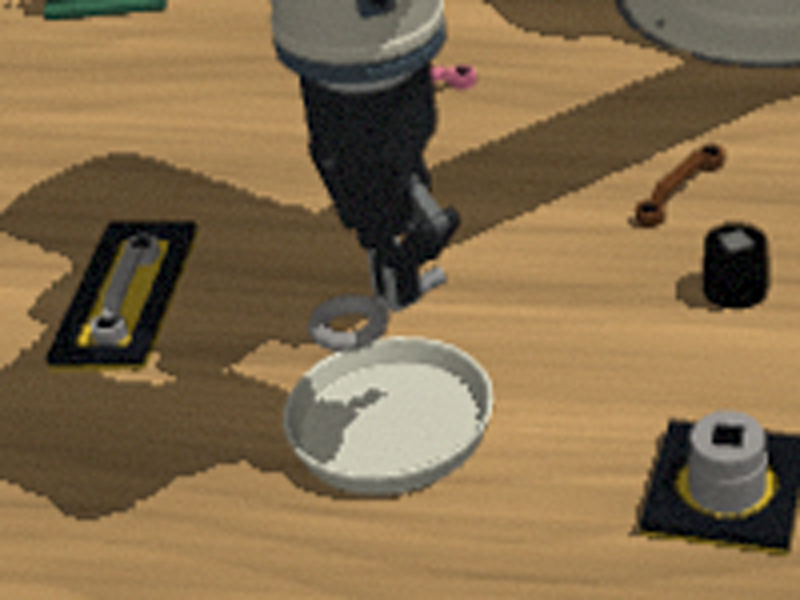

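Run:
```python
from h import *
import pickle
i,im=pickle.load(open("w19.pkl","rb"))
P=np.array([bp(i,*p,.022)[:2] for p in uc([(278,265),(515,265),(397,152),(310,190),(487,190),(318,350)],0,0,1.5)])
r=least_squares(lambda c: np.hypot(*(P-c).T)-.069,[.63,-.21]); print(r.x,r.fun.round(4))
r=least_squares(lambda c: np.hypot(*(P-c[:2]).T)-c[2],[.63,-.21,.069]); print(r.x,r.fun.round(4))
```

```text
[ 0.63273467 -0.21319117] [ 0.0001 -0.0012 -0.0004 -0.0005 -0.0002 -0.0015]
[ 0.63349399 -0.21347363  0.06810003] [ 0.0006 -0.0001 -0.0003 -0.0004  0.0004 -0.0003]
```

```bash
python3 -m inch '[{"tx":0,"ty":-0.3,"tz":-2.5,"ax":0,"ay":0,"az":0},{"tx":0,"ty":0,"tz":-2.5,"ax":0,"ay":0,"az":0},{"tx":0,"ty":0,"tz":-2,"ax":0,"ay":0,"az":0},{"tx":0,"ty":0,"tz":-1.2,"ax":0,"ay":0,"az":0},{"tx":0,"ty":0,"tz":-0.7,"ax":0,"ay":0,"az":0},{"tx":0,"ty":0,"tz":-0.4,"ax":0,"ay":0,"az":0},{"tx":0,"ty":0,"tz":0,"ax":0,"ay":0,"az":0},{"tx":0,"ty":0,"tz":0,"ax":0,"ay":0,"az":0}]'
```

```text
clock: 32.3
position: [0.6232, -0.2031, 0.0363]
tcp_rot: [0.253, -0.253, -0.66, 0.66]
contact_force: [-0.6, 0.6, -1.3]
width: 0.094
```

Lower another 1.5 mm and settle, then release.

```bash
python3 -m inch '[{"tx":0,"ty":0,"tz":-0.1,"ax":0,"ay":0,"az":0},{"tx":0,"ty":0,"tz":-0.07,"ax":0,"ay":0,"az":0},{"tx":0,"ty":0,"tz":0,"ax":0,"ay":0,"az":0},{"tx":0,"ty":0,"tz":0,"ax":0,"ay":0,"az":0},{"tx":0,"ty":0,"tz":0,"ax":0,"ay":0,"az":0},{"tx":0,"ty":0,"tz":0,"ax":0,"ay":0,"az":0},{"tx":0,"ty":0,"tz":0,"ax":0,"ay":0,"az":0},{"tx":0,"ty":0,"tz":0,"ax":0,"ay":0,"az":0}]'
python3 -m inch '[{"tx":0,"ty":0,"tz":0,"ax":0,"ay":0,"az":0},{"tx":0,"ty":0,"tz":0,"ax":0,"ay":0,"az":0},{"tx":0,"ty":0,"tz":0,"ax":0,"ay":0,"az":0},{"tx":0,"ty":0,"tz":1,"ax":0,"ay":0,"az":0},{"tx":0,"ty":0,"tz":3,"ax":0,"ay":0,"az":0},{"tx":0,"ty":0,"tz":4,"ax":0,"ay":0,"az":0},{"tx":0,"ty":0,"tz":4,"ax":0,"ay":0,"az":0},{"tx":0,"ty":0,"tz":4,"ax":0,"ay":0,"az":0}]' 0.4
python3 -m inch '[{"tx":0,"ty":0,"tz":4,"ax":0,"ay":0,"az":0},{"tx":-3,"ty":0,"tz":3,"ax":0,"ay":0,"az":0},{"tx":-4,"ty":0,"tz":2,"ax":0,"ay":0,"az":0},{"tx":-4,"ty":0,"tz":0,"ax":0,"ay":0,"az":0},{"tx":-3,"ty":0,"tz":0,"ax":0,"ay":0,"az":0},{"tx":0,"ty":0,"tz":0,"ax":0,"ay":0,"az":0},{"tx":0,"ty":0,"tz":0,"ax":0,"ay":0,"az":0},{"tx":0,"ty":0,"tz":0,"ax":0,"ay":0,"az":0}]'
python3 - <<'E'
from h import *
import pickle
i=camera_info("wrist");im=camera("wrist"); pickle.dump((i,im),open("w20.pkl","wb")); crop(im,0,0,512,384,1.5,"pics/w20.png")
im=camera("scene"); crop(im,80,140,200,150,4,"pics/sc20.png"); crop(im,235,160,210,130,3.8,"pics/sc20b.png")
im=camera("side"); crop(im,140,100,330,220,2.4,"pics/sd20.png")
E
```

```text
clock: 33.3
position: [0.623, -0.203, 0.0343]
tcp_rot: [0.253, -0.253, -0.66, 0.66]
contact_force: [-0.9, 0.2, 6.6]
width: 0.095
clock: 34.3
position: [0.6228, -0.203, 0.1962]
tcp_rot: [0.253, -0.253, -0.66, 0.66]
contact_force: [-0.4, 0.4, -0.7]
width: 0.4
clock: 35.3
position: [0.4837, -0.203, 0.2841]
tcp_rot: [-0.253, 0.253, 0.66, -0.66]
contact_force: [0.7, 0.2, -0.3]
width: 0.398
```

View pics/w20.png

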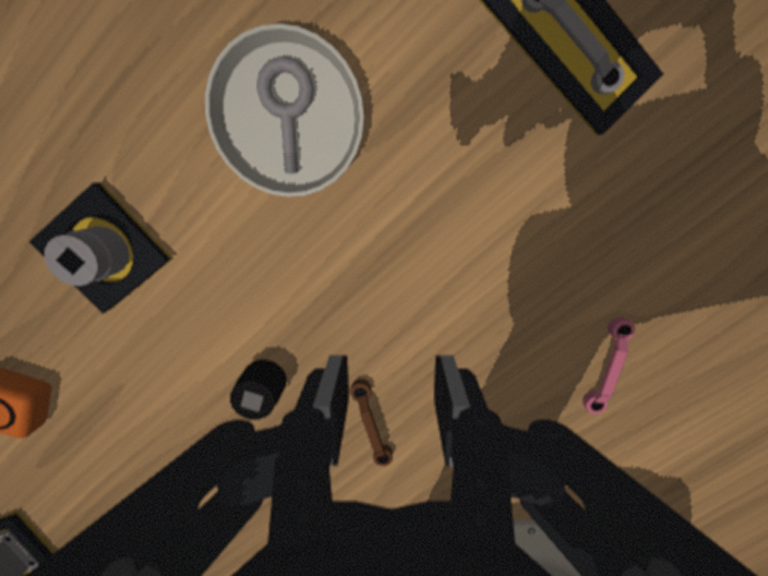

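View pics/sc20.png

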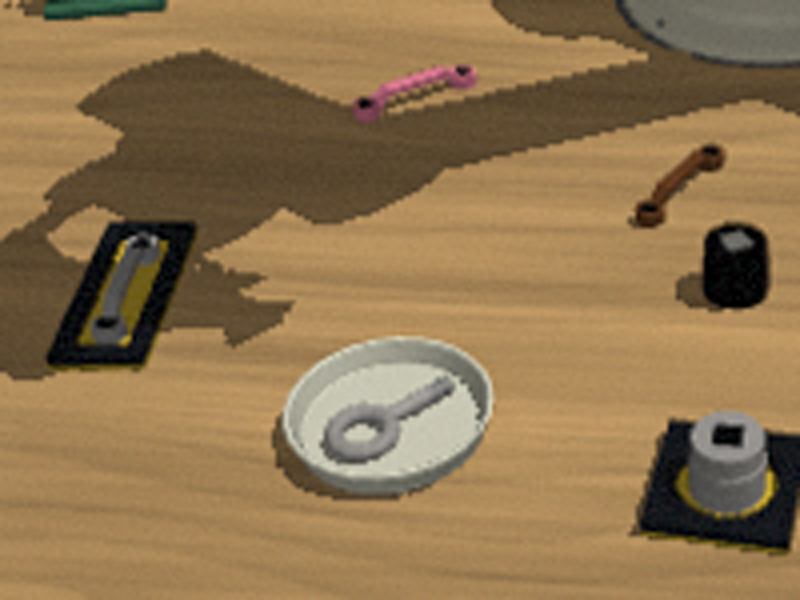

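View pics/sc20b.png

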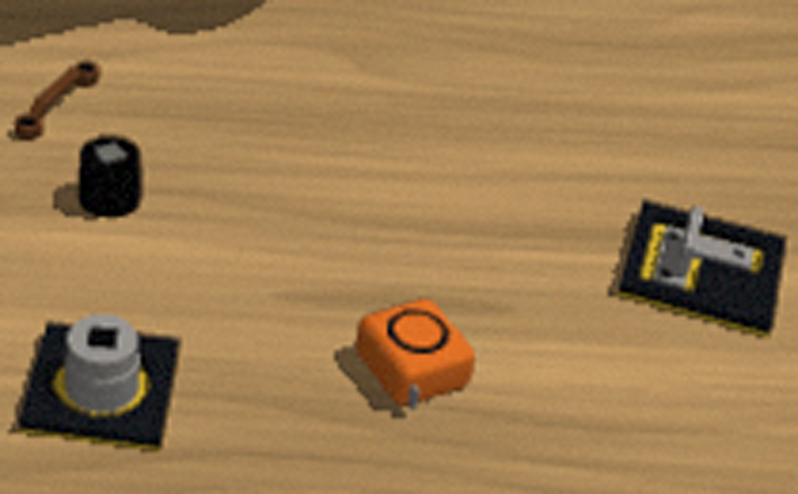

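View pics/sd20.png

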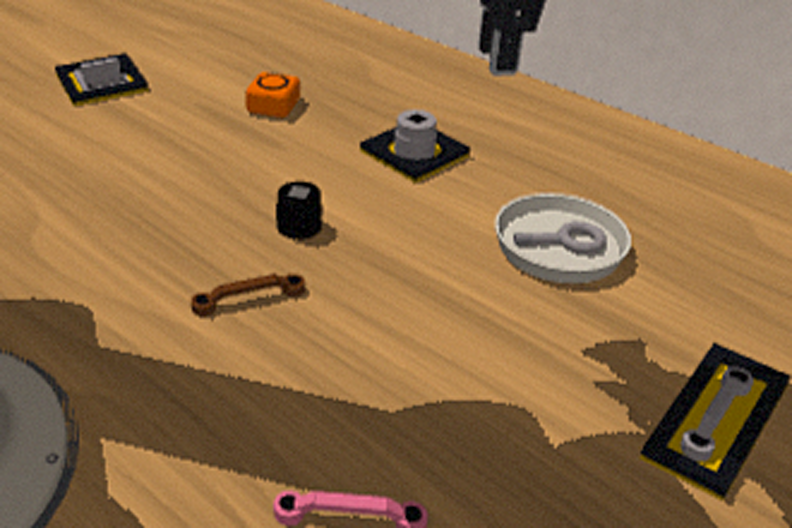

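```bash
python3 -c "
from rig import *
print(finish_job())"
```

```text
the job is handed in; nothing more can be done
None
```

The four nickel pieces are put away, in the order you listed them. The spanner, socket and bracket are each flat on the yellow floor of their own tray, and the eyebolt lies flat near the middle of the dish. I handed the job in at about 35.5 s of the 109 s allowed.

- **Final check:** the last wrist, scene and side pictures showed all four pieces in place with yellow showing around the tray pieces. The gripper was open and clear, well above everything.
- **Left alone:** the black socket, tape measure, and brown and pink spanners look unmoved from the first picture. I compared these by eye only.
- **Forces:** the highest contact reading I saw was about 7 N, when the eyebolt touched the dish floor.
- **Eyebolt grip:** I gripped the shank at about x = -14 mm instead of -5. At -5 the 22 mm pads would have closed on the ring. It stayed level when lifted.
- **Measurements that disagreed:** position estimates for the same item differed by a few millimetres.
    - The bracket tray differed by 3 mm in x between the scene and wrist cameras (up to 7 mm in y from the side camera alone).
    - The spanner tray differed by about 3 mm in y between two wrist views.
    - The dish differed by about 4 mm in y between two wrist views.
    - I used a value in between each time, and the pictures afterwards showed every piece well inside its cavity or the dish.

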